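# Mark a batch of furniture feet on the hand-wheel feeder

## Robot

A 6-joint arm with a two-finger parallel gripper is mounted at the origin on the work surface. World frame = base frame: x ahead of the robot, y to its left, z up, the work surface at z = 0. Lengths are in mm, angles in rad, forces in N, time in s.
With the tool pointing down it reaches from about 350 to 850 mm from the base axis. Payload 8.1 kg.
Tool frame: the origin (TCP) lies on the mounting face of the last link; the fingertips stand 173 mm ahead of it and the grasp point (between the pads) lies 155 mm ahead of it; y points along the fingers, x is the direction in which the jaws open and shut, and the axes are right-handed (so a half turn about y gives the same grasp; the last joint's range is limited). The gripper opens to 85 mm and grips with 20 to 120 N. Pads are 22 mm wide; open, the fingers measure 114 mm over their backs; the gripper's body (76 mm by 85 mm) begins 54 mm behind the grasp point. The pads swing forward as they close: fully open they stand 13 mm farther back than shut.
Start: joints at [-1.378, 0.13, 1.488, -0, 1.523, -0.085], TCP at [164.565, -576.997, 404.692] pointing down, gripper open.
Joint ranges: [-2.96, 2.96], [-0.89, 2.26], [0.02, 2.5], [-1.34, 4.48], [0, 2.73], [-2.66, 2.66]. Speed limits (rad/s): [2.39, 2.39, 2.79, 3.14, 3.14, 3.14].

## Interface

Orientations are given as a 3x3 rotation matrix whose columns are the frame's x, y, z axes.
In Python, from rig import readout, vision, bot gives the robot as it stands. The module is installed in compiled form; this text tells all that it offers.
- The arm moves only by the tool carry_out, never from a script. Its argument "plan" is a list of rows, each an object with "rot": the turn, a rotation vector about the tool's x, y, z in units of 6 degrees (1.0 is 6 degrees), a list of three; "offset": the shift along the tool's x, y, z in cm, a list of three; "hand": the gripper command: -1 is fully open, 1 is shut, values between are in proportion. In form: [{"rot": [ax, ay, az], "offset": [dx, dy, dz], "hand": hand}, ...]. A call has 1 to 20 rows; each row is the pose to reach, as a shift and turn from the pose commanded when the call began, along the tool's axes at that moment; what a row does not reach only later rows make up. A row lasts 1/8 s, in which the tool goes at most 62.5 mm and 10.7 degrees, less where a joint would pass 70% of its speed; a pose out of reach is approached as far as the arm can. A call with a gripper value outside its range is refused whole. The fingers move at their own pace and stop on an object; "grip_force" is the grip in N (left out, the last holds). Time passes only in rows, so rows that repeat a pose let the fingers close. It gives the time, the measured TCP pose, the force and the opening at its end, in the units of the state.
- readout.observe(): the state, without advancing time (a new reading comes with each control period).
- vision.snapshot(name): name is "scene" or "top" or "wrist"; returns a dict with "img" (480x640x3 uint8, red, green, blue), "fov_y" (degrees; the focal length in pixels is half the picture's height over the tangent of half this angle, whatever the lens; pixels are square), "cx", "cy" (the principal point, pixels), "R" (3x3) and "t" (3): a world point X has camera coordinates R X + t. Camera axes: x right, y down, z forward; pixel columns grow to the right and rows downward; lengths in mm; the calibration is good to about 2 mm. The wrist camera is an equidistant fisheye: a pixel r from the principal point sees the ray r / f radians off the axis. A picture is of the moment at which its call begins. There is no depth.
- bot.job_done(): hands the job in, once; it reports no verdict.
Trained networks look in the newest picture that a camera, given by its name, has taken for a name from the list of things; names that differ only in an ending like _2 or _b are one class to them, and where a whole thing is asked for, a point or a joint stands for the part that bears it (a point fixed in the world has none). Each returns a list of dicts, best first, with "score" (0 to 1); they miss things now and then, are a little off and sometimes report something else, mostly with a low value. They report only what shows in the picture. A call takes as long as a camera call. They do not tell look-alikes from the thing itself.
- vision.outline_of(target, camera): "pixels" (480x640 bool, what is visible of it) and "position" ([column, row] in pixels, amid what is visible of it).
- vision.landmark_of(target, camera): "position" ([column, row] in pixels: a listed point, or the origin of a listed thing).
The state is a dict: "t": time; "qpos": joint angles; "joint_vel": joint speeds; "joint_efforts": joint torques, N m; "ee_pos": TCP position; "eef_rot": TCP orientation; "contact_force": force on the tool from outside, world axes, zero at the start; "ft_torque": the same for the moment, N m; "width": finger opening in mm.
Only numpy, scipy, OpenCV 4.12 (cv2) and the standard library are available. Lean on these libraries where they do the work, as an engineer would, in place of code of your own. Each camera call takes 0.05 s, during which the arm holds its last target. There are 200 camera calls.

## Task

Lift the blue set-up block off the feeder bed onto its blue-edged pad, and stand every wooden foot on a black spot of its own with its red stripe facing the red arrow beside that spot. With all of them standing so and let go, turn the handwheel by its red handle counter-clockwise (seen from above) through exactly one revolution, so that the yellow bar pushes the feet across the brass marking strip and comes fully back. Then stand all the feet upright in the grey tray, leaving the handle over its red home tab, the block on its pad and the other things on the bench alone.

Things in the scene. Friction and masses are not known exactly. Their poses are not given: they have to be found in the camera images.
- wheel (a joint): angle (rad) of the dark handwheel (vertical axle, 142 mm diameter, rim top 93 mm above the table). About 0 at the start (handle over the red home tab), grows counter-clockwise seen from above, one revolution is 2 pi. Stays where left; 2 to 5 N at the handle turns it; stops at -0.35 and 2 pi + 0.9. A crank moves the yellow pusher bar: fully out at pi, back at 2 pi; going on starts a second stroke
- wheel_axis (a point): point on the wheel's axle, 130 mm above the table, level with the handle's grip point. Its x axis is the feeder's x axis (towards the home tab)
- handle_grip (a point): centre of the wheel's red upright handle: 24 mm diameter, 66 mm tall, top 162 mm above the table, this point 130 mm; 58 mm from the axle; at wheel angle 0 it lies on the feeder's +x side of the axle, over the tab. It spins freely on its pin, so it can be held from above with the hand's heading kept while going round
- feeder: fixed feeder; origin at table level under the middle spot, x from the spots to the wheel, y along the spots. Bed top 25 mm up, x -150 to 75, y -165 to 165 mm. Yellow pusher bar (320 mm along y, top 46 mm up) rests with its face at x 40 mm; a stroke takes it 85 mm to -x and back, leaving pushed feet at about x -73 mm. Green housing 65 mm tall, x 75 to 205, y -75 to 75 mm; axle at x 135 mm
- spot0 (a point): centre of a black round spot (64 mm diameter) on the feeder bed, 25 mm above the table; feeder y = -85 mm. One foot stands on a spot; any spots may be used
- spot0_mark (a point): point 28 mm from spot0's centre towards its red arrow (feeder -x), where the stripe of a foot standing properly on that spot comes (seen from above)
- spot1 (a point): centre of a black round spot (64 mm diameter) on the feeder bed, 25 mm above the table; feeder y = 0 mm. One foot stands on a spot; any spots may be used
- spot1_mark (a point): point 28 mm from spot1's centre towards its red arrow (feeder -x), where the stripe of a foot standing properly on that spot comes (seen from above)
- spot2 (a point): centre of a black round spot (64 mm diameter) on the feeder bed, 25 mm above the table; feeder y = 85 mm. One foot stands on a spot; any spots may be used
- spot2_mark (a point): point 28 mm from spot2's centre towards its red arrow (feeder -x), where the stripe of a foot standing properly on that spot comes (seen from above)
- footA_center (a point): centre (half-way up) of a turned beech furniture foot: plain upright cylinder 56 mm diameter, 66 mm tall, 0.12 kg, with a dark ring and one red stripe. The stripe runs on the top face from the centre to the rim and down the side, along the foot's own -x axis. There are two or three feet; an absent one reads None
- footA_stripe (a point): point on the side of footA, half-way up, in the middle of its red stripe, 28 mm from its axis. None if absent
- footB_center (a point): centre (half-way up) of a turned beech furniture foot: plain upright cylinder 56 mm diameter, 66 mm tall, 0.12 kg, with a dark ring and one red stripe. The stripe runs on the top face from the centre to the rim and down the side, along the foot's own -x axis. There are two or three feet; an absent one reads None
- footB_stripe (a point): point on the side of footB, half-way up, in the middle of its red stripe, 28 mm from its axis. None if absent
- footC_center (a point): centre (half-way up) of a turned beech furniture foot: plain upright cylinder 56 mm diameter, 66 mm tall, 0.12 kg, with a dark ring and one red stripe. The stripe runs on the top face from the centre to the rim and down the side, along the foot's own -x axis. There are two or three feet; an absent one reads None
- footC_stripe (a point): point on the side of footC, half-way up, in the middle of its red stripe, 28 mm from its axis. None if absent
- block_center (a point): centre of the blue metal set-up block standing on the feeder bed in the row of spots: 44 (its x) x 60 (its y) x 70 mm tall, 0.35 kg
- pad: fixed square pad, blue edge and black middle, 90 x 90 mm, 3 mm thick, the block's parking place; origin at its centre on the table
- tray: fixed grey open tray for finished feet, outside 250 (its x) x 95 (its y) x 24 mm tall, walls and floor 5 mm; origin under its centre
- glue: bystander: yellow glue bottle with red cap, 54 mm diameter, 140 mm tall, standing; leave it alone
- wrench: bystander: steel wrench, 170 mm long, lying; leave it alone
- offcut: bystander: wooden offcut 130 x 50 x 28 mm, lying; leave it alone
- mug: bystander: white mug, 76 mm diameter, 90 mm tall, standing; leave it alone
Things that resemble listed ones, but are neither listed nor needed, are in the scene too. Leave any purple or turquoise look-alike of the part that bears footB_center alone. Of the things that look like the part that bears block_center, the larger one is meant.

How it is judged (in metres and radians):
On the way, in this order (a step that is already met when the one before it is completed fails the run):
1. the block is off the feeder on its pad and every foot stands let go on a spot of its own, stripe to the arrow, the wheel still at home (((horizontal distance between footA_center and spot0 below 0.012 m and horizontal distance between footA_stripe and spot0_mark below 0.014 m) or (horizontal distance between footA_center and spot1 below 0.012 m and horizontal distance between footA_stripe and spot1_mark below 0.014 m) or (horizontal distance between footA_center and spot2 below 0.012 m and horizontal distance between footA_stripe and spot2_mark below 0.014 m)) and angle between each of footA_center, footB_center, footC_center, block_center's own z axis and vertical below 0.1 rad and linear speed of each of footA, footB, footC below 0.03 m/s and height (world z) of each of footA_center, footB_center, footC_center below 0.066 m and contact force between the fingers and footA below 0.3 N and ((horizontal distance between footB_center and spot0 below 0.012 m and horizontal distance between footB_stripe and spot0_mark below 0.014 m) or (horizontal distance between footB_center and spot1 below 0.012 m and horizontal distance between footB_stripe and spot1_mark below 0.014 m) or (horizontal distance between footB_center and spot2 below 0.012 m and horizontal distance between footB_stripe and spot2_mark below 0.014 m)) and contact force between the fingers and footB below 0.3 N and ((horizontal distance between footC_center and spot0 below 0.012 m and horizontal distance between footC_stripe and spot0_mark below 0.014 m) or (horizontal distance between footC_center and spot1 below 0.012 m and horizontal distance between footC_stripe and spot1_mark below 0.014 m) or (horizontal distance between footC_center and spot2 below 0.012 m and horizontal distance between footC_stripe and spot2_mark below 0.014 m)) and contact force between the fingers and footC below 0.3 N and horizontal distance between block_center and pad below 0.028 m and height (world z) of block_center below 0.045 m and linear speed of block below 0.02 m/s and value of joint wheel below 0.3 rad), for 0.2 s.
2. half a turn: the pusher is out and all feet have been pushed across the strip (value of joint wheel between 2.8 and 3.6 rad and x of each of footA_center, footB_center, footC_center in the frame of feeder below -0.058 m).
3. the wheel has come round to one whole revolution (value of joint wheel between 6.13319 and 6.43319 rad), for 0.2 s.
At the end, for the whole second after the job is handed in: every foot stands upright (within 0.1 rad) and at rest inside the tray; the block stands upright at rest on its pad, within 28 mm of its centre; the wheel is one revolution on from home, within 0.15 rad (all of step 3 and x of footA_center in the frame of tray between -0.105 and 0.105 m and y of footA_center in the frame of tray between -0.03 and 0.03 m and height (world z) of each of footA_center, footB_center, footC_center, block_center below 0.045 m and angle between each of footA_center, footB_center, footC_center, block_center's own z axis and vertical below 0.1 rad and linear speed of each of footA, footB, footC, block below 0.02 m/s and x of footB_center in the frame of tray between -0.105 and 0.105 m and y of footB_center in the frame of tray between -0.03 and 0.03 m and x of footC_center in the frame of tray between -0.105 and 0.105 m and y of footC_center in the frame of tray between -0.03 and 0.03 m and horizontal distance between block_center and pad below 0.028 m); the robot touches nothing.
It fails at once if the wheel is turned more than 0.4 rad past one revolution (value of joint wheel above 6.68319 rad).
It fails at once if a bystander is moved more than 30 mm (distance of any of glue, wrench, offcut, mug from where it was at the start of the episode above 0.03 m).
Of footA, footB, footC only 2 to 3 are there at a start; the rules pass over those that are not, and their reading is None.
At some moment in a run one of footA, footB, footC, block may be knocked a few centimetres aside while the robot is not near it.
It also fails if it takes over 210 s, if anything falls off the work surface, if the arm or the gripper's body presses on something with over 40 N, if the wrist force passes 120 N, or if a joint passes its speed limit or range.

## Working session

There is one attempt and no reset: what is moved stays moved. The work goes in short steps, Python scripts to look and compute and a tool call to move; the robot and the scene stay as the last step left them, time stands still between calls to the robot, and variables do not carry over. Pictures are saved under pics/ and viewed, about 12 in all and at most 16, crops included, and the job is handed in when it is done.

Besides the shell and the picture viewer there is one more tool, called after ">>>" as name(argument=value, ...) on one line, values as JSON. carry_out: Moves the arm, as the interface text tells. Its arguments: {"type":"object","properties":{"plan":{"type":"array"},"grip_force":{"type":"number"}},"required":["plan"]}

```bash
mkdir -p pics
cat > h.py <<'E'
import numpy as np, cv2
from rig import readout, vision, bot
def snap(n,save=None):
    s=vision.snapshot(n)
    if save: cv2.imwrite('pics/'+save+'.png',cv2.cvtColor(s['img'],cv2.COLOR_RGB2BGR))
    return s
def foc(s): return 240/np.tan(np.radians(s['fov_y'])/2)
def ray(s,p,fish=False):
    f=foc(s); d=np.array([p[0]-s['cx'],p[1]-s['cy']],float)
    if fish:
        r=np.hypot(*d); th=r/f; v=np.r_[d/max(r,1e-9)*np.sin(th),np.cos(th)]
    else: v=np.r_[d/f,1]
    R=np.array(s['R']);return -R.T@np.array(s['t']),R.T@v
def atz(s,p,z,fish=False):
    c,v=ray(s,p,fish); return c+v*(z-c[2])/v[2]
def proj(s,X,fish=False):
    c=np.array(s['R'])@X+np.array(s['t']); f=foc(s)
    if fish:
        r=np.hypot(c[0],c[1]); th=np.arctan2(r,c[2]); return np.array([s['cx'],s['cy']])+c[:2]/max(r,1e-9)*th*f
    return np.array([s['cx'],s['cy']])+c[:2]/c[2]*f
E
cat > a.py <<'E'
from h import *
Z=dict(wheel_axis=130,handle_grip=130,feeder=0,spot0=25,spot1=25,spot2=25,spot1_mark=25,footA_center=33,footA_stripe=33,footB_center=33,footC_center=33,block_center=60,pad=0,tray=0,glue=0,wrench=0,offcut=0,mug=0)
for cam in('top','scene'):
    s=snap(cam,cam+'0'); print(cam,s['fov_y'],ray(s,(320,240)))
    for n,z in Z.items():
        for d in vision.landmark_of(n,cam)[:4]:
            if d['score']>.2: print(n,round(d['score'],2),np.round(d['position']),np.round(atz(s,d['position'],z)))
E
python3 a.py
```

```text
top 46.86102276472285 (array([ 401.66293278,  -30.48452852, 1625.07551836]), array([ 0.08187016, -0.00872669, -0.99665427]))
wheel_axis 0.79 [300. 197.] [640.  12. 130.]
handle_grip 0.51 [300. 176.] [697.  15. 130.]
feeder 0.64 [302. 252.] [498.   8.   0.]
feeder 0.35 [198. 276.] [423. 311.   0.]
feeder 0.27 [156. 236.] [537. 439.   0.]
spot0 0.89 [300. 250.] [503.  13.  25.]
spot0 0.58 [332. 250.] [506. -81.  25.]
spot0 0.56 [269. 250.] [500. 102.  25.]
spot1 0.89 [300. 250.] [503.  13.  25.]
spot1 0.58 [332. 250.] [506. -81.  25.]
spot1 0.56 [269. 250.] [500. 102.  25.]
spot2 0.89 [300. 250.] [503.  13.  25.]
spot2 0.58 [332. 250.] [506. -81.  25.]
spot2 0.56 [269. 250.] [500. 102.  25.]
spot1_mark 0.49 [398. 323.] [ 298. -271.   25.]
spot1_mark 0.36 [324. 259.] [478. -58.  25.]
footB_center 0.85 [202. 268.] [443. 293.  33.]
footB_center 0.73 [206. 231.] [553. 285.  33.]
footB_center 0.56 [191. 308.] [330. 319.  33.]
footC_center 0.97 [161. 244.] [512. 413.  33.]
footC_center 0.68 [303. 249.] [504.   5.  33.]
footC_center 0.64 [328. 251.] [502. -70.  33.]
footC_center 0.59 [153. 20
[... 1267 characters left out ...]
e 0.61 [355. 244.] [512.  99.  33.]
footA_stripe 0.44 [444. 297.] [746. 253.  33.]
footB_center 0.98 [418. 242.] [555. 277.  33.]
footB_center 0.81 [396. 190.] [325. 314.  33.]
footB_center 0.67 [400. 215.] [436. 276.  33.]
footC_center 0.8 [449. 227.] [524. 394.  33.]
footC_center 0.37 [301. 251.] [492. -54.  33.]
block_center 0.59 [298. 248.] [503. -63.  60.]
block_center 0.57 [290. 307.] [ 683. -134.   60.]
pad 0.67 [243. 318.] [ 641. -248.    0.]
tray 0.69 [208. 279.] [ 491. -314.    0.]
glue 0.75 [483. 260.] [642. 444.   0.]
glue 0.36 [461. 227.] [506. 453.  -0.]
wrench 0.58 [132. 259.] [ 360. -510.   -0.]
offcut 0.91 [443. 296.] [723. 272.   0.]
mug 0.87 [213. 232.] [ 318. -277.    0.]
```

```bash
python3 -c "
import cv2
for n,(x,y,w,h) in dict(top0=(130,140,400,220),scene0=(100,140,440,220)).items():
    i=cv2.imread(f'pics/{n}.png')[y:y+h,x:x+w]; cv2.imwrite(f'pics/{n}c.png',cv2.resize(i,(800,800*h//w),interpolation=2))
"
```

```text
(no output)
```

View pics/top0c.png

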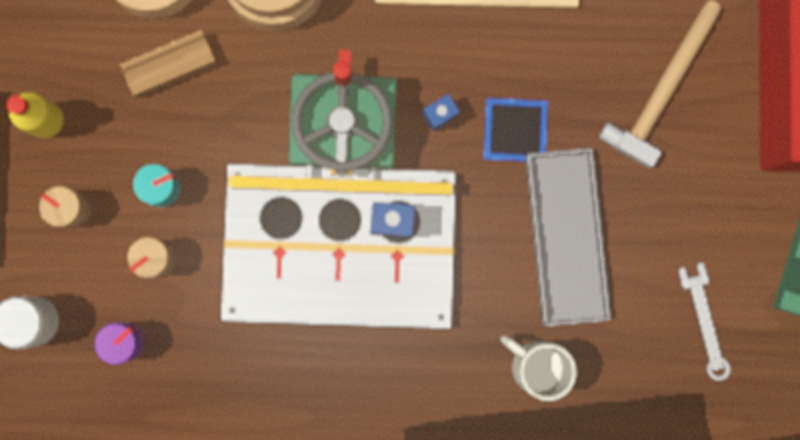

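View pics/scene0c.png

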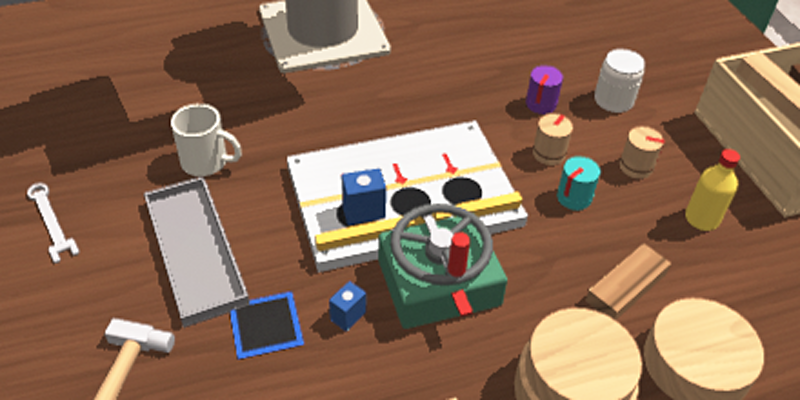

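The top view (crop pixels) shows two beech feet at (60,206) and (148,257). The turquoise and purple look-alikes are at (156,185) and (116,343). The large blue block stands on spot0 at (393,218), the small look-alike is at (441,110), the pad at (515,130), the tray at (568,238) and the handle at (343,65). The scene view agrees: two feet, with spot1 and spot2 free.

```bash
cat >> h.py <<'E'
def go(p,yaw=None):
    """grasp point world p, yaw = world heading of tool x (tool pointing down); prints offset cm, rot units"""
    from scipy.spatial.transform import Rotation as Ro
    s=readout.observe(); R=np.array(s['eef_rot']); t=np.array(s['ee_pos'])
    cur=np.arctan2(R[1,0],R[0,0])
    if yaw is None: yaw=cur
    x=np.r_[np.cos(yaw),np.sin(yaw),0]; z=np.r_[0,0,-1.]; T=np.c_[x,np.cross(z,x),z]
    tcp=np.array(p,float)-155*z
    print('off',np.round(R.T@(tcp-t)/10,2),'rot',np.round(np.degrees(Ro.from_matrix(R.T@T).as_rotvec())/6,2),'q1..6',np.round(s['qpos'],2),'yaw',round(cur,3),'->',round(float(yaw),3))
E
python3 -c "
from h import *
s=readout.observe();print(np.round(s['eef_rot'],3),s['t'],s['width'])
go([480,60,300]); go([480,60,300],0)
w=snap('wrist','w0');print(ray(w,(w['cx'],w['cy']),True),np.array(s['ee_pos']))"
```

```text
[[ 0.274 -0.     0.962]
 [-0.962 -0.     0.274]
 [ 0.    -1.    -0.   ]] 1.9 85.33503279317526
off [-52.61  -5.03  47.8 ] rot [-15.  -0.   0.] q1..6 [-1.38  0.13  1.49 -0.    1.52 -0.09] yaw -1.293 -> -1.293
off [-52.61  -5.03  47.8 ] rot [-12.68  -9.57  -9.57] q1..6 [-1.38  0.13  1.49 -0.    1.52 -0.09] yaw -1.293 -> 0.0
(array([ 235.45143164, -557.07168974,  373.44826962]), array([-0.27818133, -0.07892221, -0.95728075])) [ 164.58622744 -576.99882813  404.68826346]
```

```bash
sed -i 's/z=np.r_\[0,0,-1.\]; T=np.c_\[x,np.cross(z,x),z\]/z=np.r_[0,0,-1.]; T=np.c_[x,z,np.cross(x,z)]/' h.py
python3 -c "
from h import *
go([330,0,300],-1.57);go([400,-50,300],-1.57)"
```

```text
off [-50.95  -5.03  31.73] rot [0.   2.65 0.  ] q1..6 [-1.38  0.13  1.49 -0.    1.52 -0.09] yaw -1.293 -> -1.57
off [-44.22  -5.03  37.09] rot [0.   2.65 0.  ] q1..6 [-1.38  0.13  1.49 -0.    1.52 -0.09] yaw -1.293 -> -1.57
```

>>> carry_out(plan=[{"rot":[0,2.65,0],"offset":[-46,-8,33],"hand":-1},{"rot":[0,2.65,0],"offset":[-46,-8,33],"hand":-1},{"rot":[0,2.65,0],"offset":[-46,-8,33],"hand":-1},{"rot":[0,2.65,0],"offset":[-46,-8,33],"hand":-1},{"rot":[0,2.65,0],"offset":[-46,-8,33],"hand":-1},{"rot":[0,2.65,0],"offset":[-46,-8,33],"hand":-1},{"rot":[0,2.65,0],"offset":[-46,-8,33],"hand":-1},{"rot":[0,2.65,0],"offset":[-46,-8,33],"hand":-1},{"rot":[0,2.65,0],"offset":[-46,-8,33],"hand":-1},{"rot":[0,2.65,0],"offset":[-46,-8,33],"hand":-1},{"rot":[0,2.65,0],"offset":[-46,-8,33],"hand":-1},{"rot":[0,2.65,0],"offset":[-46,-8,33],"hand":-1},{"rot":[0,2.65,0],"offset":[-46,-8,33],"hand":-1},{"rot":[0,2.65,0],"offset":[-46,-8,33],"hand":-1}])

```text
t: 3.7
ee_pos: [355.6, -45.1, 484.5]
eef_rot: [[-0.002, -0.0, 1.0], [-1.0, 0.0, -0.002], [-0.0, -1.0, -0.0]]
contact_force: [-0.4, 0.2, 0.2]
width: 85.4
```

```bash
cat > b.py <<'E'
from h import *
import sys
s=snap('wrist',sys.argv[1]); print(readout.observe()['ee_pos'],readout.observe()['t'])
Z=dict(wheel_axis=130,handle_grip=130,feeder=0,spot0=25,spot0_mark=25,footB_center=33,footB_stripe=33,block_center=60,pad=0,tray=0)
for n,z in Z.items():
    for d in vision.landmark_of(n,'wrist')[:4]:
        if d['score']>.25: print(n,round(d['score'],2),np.round(d['position']),np.round(atz(s,d['position'],z,True),1))
E
python3 b.py w1
```

```text
[355.63347801 -44.93791016 484.58916175] 3.75
feeder 0.91 [270.  74.] [505.5  14.    0. ]
feeder 0.45 [525. 106.] [ 482.1 -319.     0. ]
spot0 0.76 [267.  69.] [507.1  14.   25. ]
spot0 0.65 [196.  77.] [503.7  99.2  25. ]
spot0_mark 0.61 [343.  97.] [472.6 -72.   25. ]
spot0_mark 0.31 [523. 103.] [ 483.  -301.1   25. ]
footB_center 0.85 [ 67. 138.] [447.1 286.9  33. ]
footB_center 0.67 [73. 60.] [550.9 273.4  33. ]
footB_center 0.61 [ 56. 229.] [323.8 325.6  33. ]
footB_stripe 0.95 [ 57. 156.] [425.9 306.7  33. ]
footB_stripe 0.76 [ 64. 217.] [340.4 306.1  33. ]
footB_stripe 0.66 [333.  65.] [508.9 -60.5  33. ]
block_center 0.61 [334.  65.] [503.7 -60.3  60. ]
pad 0.37 [487. 241.] [ 295.4 -274.2    0. ]
tray 0.95 [522. 102.] [ 486.7 -313.9    0. ]
```

View pics/w1.png

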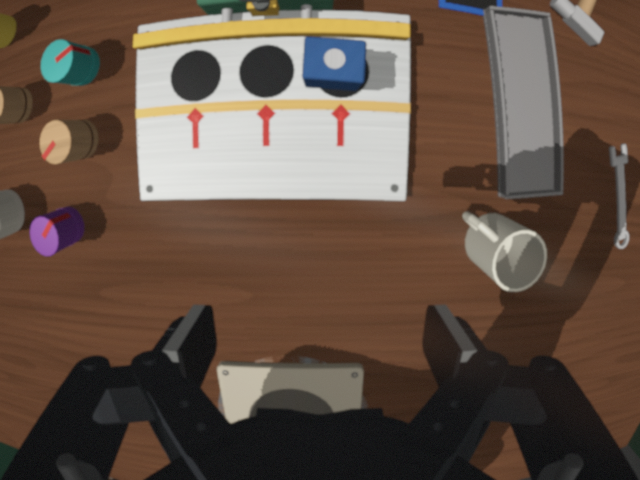

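```bash
python3 -c "
from h import *
go([505,-65,220],0.04)"
```

```text
off [ 2.1  10.97 14.92] rot [ -0.   -15.38  -0.  ] q1..6 [-0.27 -0.57  1.95  0.    1.77  1.3 ] yaw -1.57 -> 0.04
```

>>> carry_out(plan=[{"rot":[0,-15.38,0],"offset":[2.1,11,14.9],"hand":-1},{"rot":[0,-15.38,0],"offset":[2.1,11,14.9],"hand":-1},{"rot":[0,-15.38,0],"offset":[2.1,11,14.9],"hand":-1},{"rot":[0,-15.38,0],"offset":[2.1,11,14.9],"hand":-1},{"rot":[0,-15.38,0],"offset":[2.1,11,14.9],"hand":-1},{"rot":[0,-15.38,0],"offset":[2.1,11,14.9],"hand":-1},{"rot":[0,-15.38,0],"offset":[2.1,11,14.9],"hand":-1},{"rot":[0,-15.38,0],"offset":[2.1,11,14.9],"hand":-1},{"rot":[0,-15.38,0],"offset":[2.1,11,14.9],"hand":-1},{"rot":[0,-15.38,0],"offset":[2.1,11,14.9],"hand":-1},{"rot":[0,-15.38,0],"offset":[2.1,11,14.9],"hand":-1},{"rot":[0,-15.38,0],"offset":[2.1,11,14.9],"hand":-1}])

```text
t: 5.75
ee_pos: [504.8, -65.1, 374.7]
eef_rot: [[0.999, -0.0, -0.039], [0.039, 0.0, 0.999], [-0.0, -1.0, 0.0]]
contact_force: [-0.2, -0.4, 0.5]
width: 85.1
```

```bash
python3 b.py w2; python3 -c "
from h import *
print(np.round(readout.observe()['eef_rot'],3))"
```

```text
[504.77276714 -65.06846294 374.6694444 ] 5.8
wheel_axis 0.96 [536. 149.] [640.6  12.4 130. ]
handle_grip 0.64 [597. 161.] [696.3  11.7 130. ]
handle_grip 0.62 [297. 415.] [ 493.1 -193.1  130. ]
feeder 0.77 [323. 129.] [504.9  13.4   0. ]
spot0 0.73 [328.  34.] [505.4  97.3  25. ]
spot0 0.63 [323. 128.] [504.7  14.   25. ]
spot0_mark 0.68 [284. 222.] [473.7 -69.1  25. ]
footB_center 0.71 [292. 127.] [479.5  14.3  33. ]
footB_center 0.63 [297. 415.] [ 489.  -284.2   33. ]
block_center 0.83 [475. 286.] [ 643.9 -110.3   60. ]
pad 0.96 [430. 366.] [ 639.8 -238.4    0. ]
tray 0.88 [295. 417.] [ 484.5 -319.5    0. ]
[[ 0.999 -0.    -0.04 ]
 [ 0.04  -0.     0.999]
 [-0.    -1.    -0.   ]]
```

View pics/w2.png

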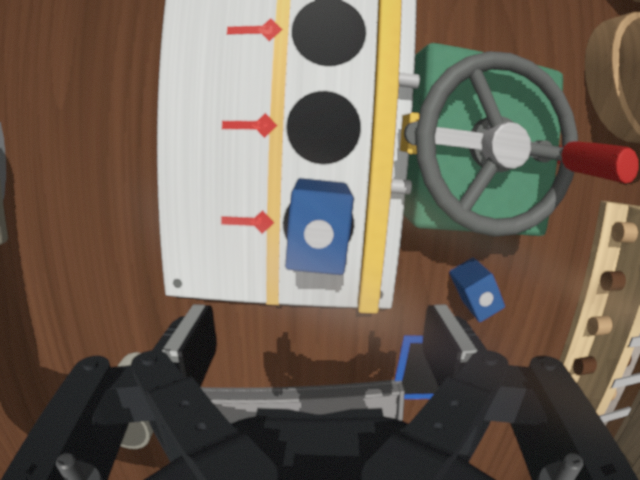

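The wrist view shows the block top with its disc at (319,234), free spots at (329,31) and (323,128), the hub at (510,146), the handle top at (627,165), the small block at (477,290) and the pad corner at (410,345).

```bash
cat >> h.py <<'E'
def unp(s,pts,z,fish=True): return np.array([atz(s,p,z,fish)[:2] for p in pts])
def blobs(img,lo,hi,amin=150):
    m=cv2.inRange(cv2.cvtColor(img,cv2.COLOR_RGB2HSV),lo,hi)
    m=cv2.morphologyEx(m,cv2.MORPH_OPEN,np.ones((3,3)))
    return sorted([c[:,0,:] for c in cv2.findContours(m,cv2.RETR_EXTERNAL,cv2.CHAIN_APPROX_NONE)[0] if cv2.contourArea(c)>amin],key=lambda c:-len(c))
E
python3 - <<'E'
from h import *
s=snap('wrist'); im=s['img']
for c in blobs(im,(0,0,0),(179,255,60)):
    w=unp(s,c,25).astype(np.float32)
    (x,y),(a,b),t=cv2.fitEllipse(w)
    if a<90: print('dark',c.mean(0).round(),round(x,1),round(y,1),round(a,1),round(b,1))
print('img hsv disc/top/side',[cv2.cvtColor(im,cv2.COLOR_RGB2HSV)[y,x] for x,y in((319,234),(319,260),(325,188),(300,210))])
for d in vision.outline_of('block_center','wrist')[:3]: print(d['score'],d['position'])
print('disc',atz(s,(319,234),95,True), 'handle top',atz(s,(627,165),162,True),'hub',atz(s,(510,146),100,True))
for p in((293,190),(352,198),(347,275),(286,271)): print(atz(s,p,95,True).round(1))
for n in('yellow',):
  for c in blobs(im,(18,140,120),(32,255,255),600):
    r=cv2.minAreaRect(unp(s,c,46).astype(np.float32)); print('bar',c.mean(0).round(),r)
E
```

```text
dark [323. 127.] 505.1 15.0 59.1 59.4
dark [341.  53.] 517.2 79.9 12.1 39.4
dark [625.   5.] 834.8 203.0 16.1 60.0
img hsv disc/top/side [array([ 10,   4, 199], dtype=uint8), array([109, 110, 155], dtype=uint8), array([108, 131, 103], dtype=uint8), array([107, 146, 154], dtype=uint8)]
0.83 [476.5, 285.4]
0.75 [318.4, 227.4]
disc [504.45637185 -59.72399923  95.        ] handle top [696.1182066   13.18067152 162.        ] hub [636.91031402  12.47157309 100.        ]
[485.7 -29.6  95. ]
[525.8 -33.5  95. ]
[525.8 -89.4  95. ]
[481.9 -88.1  95. ]
bar [385.  93.] ((553.1728515625, 49.475624084472656), (154.74191284179688, 17.50362205505371), 89.39627838134766)
bar [372. 235.] ((551.22314453125, -70.90861511230469), (58.1409797668457, 16.47897720336914), 89.45297241210938)
```

Run:
```python
from h import *
s=snap('top'); im=s['img']
def rect(lo,hi,z,amin,n):
    for c in blobs(im,lo,hi,amin)[:4]:
        w=unp(s,c,z,False).astype(np.float32); r=cv2.minAreaRect(w); print(n,c.mean(0).round(),np.round(r[0],1),np.round(r[1],1),round(r[2],2), np.round(w.mean(0)))
rect((0,0,150),(179,60,255),25,2000,'white')
rect((18,140,120),(32,255,255),46,300,'bar')
rect((105,120,80),(125,255,255),2,100,'blue')
for c in blobs(im,(0,0,0),(179,255,70),100):
    if c[:,0].min()>230 and c[:,0].max()<420: print('dark',c.mean(0).round(),np.round(cv2.fitEllipse(unp(s,c,25,False).astype(np.float32)),1) if 0 else [np.round(v,1) for v in cv2.fitEllipse(unp(s,c,25,False).astype(np.float32))])
for n in('tray',):
    d=vision.outline_of(n,'top')[0]; c=max(cv2.findContours(d['pixels'].astype(np.uint8),0,1)[0],key=len)[:,0]
    print(n,d['score'],cv2.minAreaRect(unp(s,c,12,False).astype(np.float32)))
for d in vision.outline_of('footB_center','top')[:5]:
    c=max(cv2.findContours(d['pixels'].astype(np.uint8),0,1)[0],key=len)[:,0]; print(d['score'],d['position'],[np.round(v,1) for v in cv2.minEnclosingCircle(unp(s,c,50,False).astype(np.float32))])
```

```text
white [385. 142.] [556.6 -45.2] [1396.8 1915.6] 1.24 [ 834. -225.]
white [296. 317.] [253.6  55.6] [359.9 831.6] 78.37 [313.  21.]
bar [147. 197.] [643.  451.2] [71.  56.5] 63.91 [644. 455.]
tray 0.66 ((486.5643310546875, -317.27880859375), (251.83599853515625, 99.57372283935547), 6.283074855804443)
0.91 [186.6, 307.9] [array([320.1, 320.6]), np.float64(33.2)]
0.85 [203.7, 270.2] [array([441.7, 280.8]), np.float64(31.9)]
0.65 [206.8, 233.0] [array([544.5, 275.8]), np.float64(33.6)]
```

Run:
```python
from h import *
s=snap('top')
P=[(229,165),(456,172),(452,327),(222,320),(281,218),(339.5,219.5),(342,119),(230,183),(454,188)]
for p,z in zip(P,[25]*6+[95,46,46]): print(p,atz(s,(130+p[0]/2,140+p[1]/2),z).round(1))
w=snap('wrist')
for p,z in [((329,31.5),25),((323,128),25),((165,294),25),((390,308),25),((159,130),25),((271,302),25),((284,100),25),((374,310),46),((393,60),46)]: print(p,atz(w,p,z,True).round(1))
```

```text
(229, 165) [579.6 175.8  25. ]
(456, 172) [ 576.2 -154.1   25. ]
(452, 327) [ 352.1 -151.6   25. ]
(222, 320) [355.4 179.1  25. ]
(281, 218) [504.   98.3  25. ]
(339.5, 219.5) [503.6  13.6  25. ]
(342, 119) [639.5  11.3  95. ]
(230, 183) [551.4 170.9  46. ]
(454, 188) [ 550.8 -149.9   46. ]
(329, 31.5) [506.4  99.3  25. ]
(323, 128) [504.8  14.1  25. ]
(165, 294) [ 353.7 -146.6   25. ]
(390, 308) [ 576.7 -149.9   25. ]
(159, 130) [357.7  12.8  25. ]
(271, 302) [ 462.1 -147.7   25. ]
(284, 100) [471.   37.2  25. ]
(374, 310) [ 557.3 -141.8   46. ]
(393, 60) [557.8  73.1  46. ]
```

```bash
python3 -c "
from h import *
go([504.3,-60,140],-0.02);go([504.3,-60,70],-0.02)"
```

```text
off [-0.03  7.97  0.51] rot [-0.    0.57 -0.  ] q1..6 [-0.23 -0.1   1.78  0.    1.47 -0.27] yaw 0.04 -> -0.02
off [-0.03 14.97  0.51] rot [-0.    0.57 -0.  ] q1..6 [-0.23 -0.1   1.78  0.    1.47 -0.27] yaw 0.04 -> -0.02
```

>>> carry_out(plan=[{"rot":[0,0.57,0],"offset":[0,4,0.5],"hand":-1},{"rot":[0,0.57,0],"offset":[0,8,0.5],"hand":-1},{"rot":[0,0.57,0],"offset":[0,12,0.5],"hand":-1},{"rot":[0,0.57,0],"offset":[0,14,0.5],"hand":-1},{"rot":[0,0.57,0],"offset":[0,15,0.5],"hand":-1},{"rot":[0,0.57,0],"offset":[0,15,0.5],"hand":-1},{"rot":[0,0.57,0],"offset":[0,15,0.5],"hand":1},{"rot":[0,0.57,0],"offset":[0,15,0.5],"hand":1},{"rot":[0,0.57,0],"offset":[0,15,0.5],"hand":1},{"rot":[0,0.57,0],"offset":[0,15,0.5],"hand":1},{"rot":[0,0.57,0],"offset":[0,15,0.5],"hand":1},{"rot":[0,0.57,0],"offset":[0,15,0.5],"hand":1}], grip_force=40)

```text
t: 8.15
ee_pos: [505.1, -60.2, 225.9]
eef_rot: [[1.0, 0.002, 0.02], [-0.02, -0.0, 1.0], [0.002, -1.0, -0.0]]
contact_force: [-1.2, 1.5, 6.0]
width: 43.7
```

```bash
python3 -c "
from h import *
go([504.3,-60,170]);go([643,-239,170],-0.02);go([643,-239,52],-0.02)"
```

```text
off [-0.06 -9.91  0.02] rot [ 0.   -0.    0.02] q1..6 [-0.22  0.05  1.91 -0.    1.17 -0.2 ] yaw -0.02 -> -0.02
off [ 14.15  -9.87 -17.61] rot [0.   0.   0.02] q1..6 [-0.22  0.05  1.91 -0.    1.17 -0.2 ] yaw -0.02 -> -0.02
off [ 14.13   1.93 -17.6 ] rot [0.   0.   0.02] q1..6 [-0.22  0.05  1.91 -0.    1.17 -0.2 ] yaw -0.02 -> -0.02
```

>>> carry_out(plan=[{"rot":[0,0,0],"offset":[0,-3,0],"hand":1},{"rot":[0,0,0],"offset":[0,-7,0],"hand":1},{"rot":[0,0,0],"offset":[0,-10,0],"hand":1},{"rot":[0,0,0],"offset":[4,-10,-5],"hand":1},{"rot":[0,0,0],"offset":[8,-10,-10],"hand":1},{"rot":[0,0,0],"offset":[12,-10,-15],"hand":1},{"rot":[0,0,0],"offset":[14.1,-10,-17.6],"hand":1},{"rot":[0,0,0],"offset":[14.1,-10,-17.6],"hand":1},{"rot":[0,0,0],"offset":[14.1,-10,-17.6],"hand":1}])

```text
t: 9.28
ee_pos: [641.7, -238.5, 323.5]
eef_rot: [[1.0, -0.002, 0.02], [-0.02, 0.001, 1.0], [-0.002, -1.0, 0.001]]
contact_force: [-0.7, -0.2, -3.9]
width: 43.9
```

```bash
python3 b.py w3;  python3 -c "
from h import *
go([643,-239,50],-0.02)"
```

```text
[ 641.6721663  -238.14992483  324.00250781] 9.325
spot0 0.93 [140.  32.] [506.2 -72.8  25. ]
spot0_mark 0.68 [107.  35.] [475.4 -69.1  25. ]
block_center 0.91 [349.  82.] [ 661.7 -131.8   60. ]
pad 0.93 [323. 232.] [ 644.1 -243.6    0. ]
tray 0.63 [160. 311.] [ 489.4 -316.5    0. ]
off [ 0.09 11.98 -0.03] rot [0.   0.01 0.  ] q1..6 [-0.43  0.4   1.31 -0.    1.42 -0.41] yaw -0.019 -> -0.02
```

View pics/w3.png

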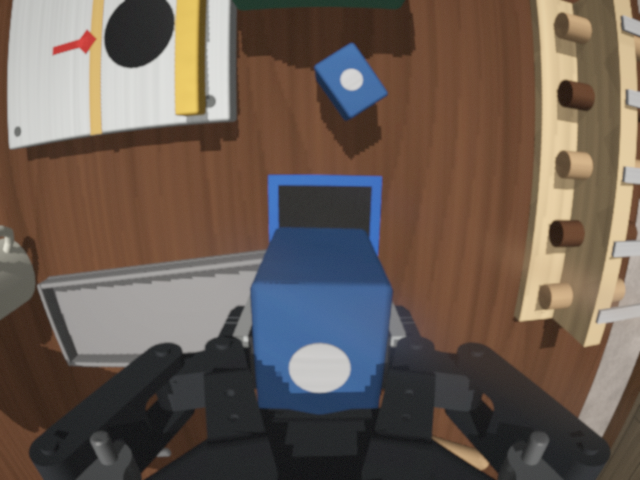

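>>> carry_out(plan=[{"rot":[0,0,0],"offset":[0.1,4,-0.2],"hand":1},{"rot":[0,0,0],"offset":[0.1,8,-0.2],"hand":1},{"rot":[0,0,0],"offset":[0.1,10.5,-0.2],"hand":1},{"rot":[0,0,0],"offset":[0.1,11.6,-0.2],"hand":1},{"rot":[0,0,0],"offset":[0.1,12.05,-0.2],"hand":1},{"rot":[0,0,0],"offset":[0.1,12.05,-0.2],"hand":1},{"rot":[0,0,0],"offset":[0.1,12.05,-0.2],"hand":0},{"rot":[0,0,0],"offset":[0.1,12.05,-0.2],"hand":-1},{"rot":[0,0,0],"offset":[0.1,12.05,-0.2],"hand":-1},{"rot":[0,0,0],"offset":[0.1,12.05,-0.2],"hand":-1},{"rot":[0,0,0],"offset":[0.1,8,-0.2],"hand":-1},{"rot":[0,0,0],"offset":[0.1,3,-0.2],"hand":-1},{"rot":[0,0,0],"offset":[0.1,-4,-0.2],"hand":-1},{"rot":[0,0,0],"offset":[0.1,-8,-0.2],"hand":-1}])

```text
t: 11.58
ee_pos: [643.1, -240.9, 408.3]
eef_rot: [[1.0, 0.003, 0.02], [-0.02, -0.001, 1.0], [0.003, -1.0, -0.001]]
contact_force: [0.9, -0.6, 0.4]
width: 85.3
```

```bash
python3 -c "
from h import *
for d in vision.snapshot('wrist') and vision.landmark_of('pad','wrist')[:1]: print(d)
s=snap('wrist','w4')
for d in vision.landmark_of('block_center','wrist')[:3]: print(d['score'],d['position'],atz(s,d['position'],38,True))
go([340,230,300],0.5)"
```

```text
0.58 [332.8, 88.0] [ 663.2615238  -126.69825299   38.        ]
off [-31.23  -5.    46.49] rot [ 0.02 -4.96  0.03] q1..6 [-0.43  0.36  1.21  0.    1.56 -0.41] yaw -0.02 -> 0.5
```

```bash
python3 -c "
from h import *
go([490,260,290],0.6)"
```

```text
off [-16.3   -3.95  49.78] rot [ 0.02 -5.92  0.03] q1..6 [-0.43  0.36  1.21  0.    1.56 -0.41] yaw -0.02 -> 0.6
```

>>> carry_out(plan=[{"rot":[0,-5.9,0],"offset":[-16.3,-4,49.8],"hand":-1},{"rot":[0,-5.9,0],"offset":[-16.3,-4,49.8],"hand":-1},{"rot":[0,-5.9,0],"offset":[-16.3,-4,49.8],"hand":-1},{"rot":[0,-5.9,0],"offset":[-16.3,-4,49.8],"hand":-1},{"rot":[0,-5.9,0],"offset":[-16.3,-4,49.8],"hand":-1},{"rot":[0,-5.9,0],"offset":[-16.3,-4,49.8],"hand":-1},{"rot":[0,-5.9,0],"offset":[-16.3,-4,49.8],"hand":-1},{"rot":[0,-5.9,0],"offset":[-16.3,-4,49.8],"hand":-1},{"rot":[0,-5.9,0],"offset":[-16.3,-4,49.8],"hand":-1},{"rot":[0,-5.9,0],"offset":[-16.3,-4,49.8],"hand":-1},{"rot":[0,-5.9,0],"offset":[-16.3,-4,49.8],"hand":-1},{"rot":[0,-5.9,0],"offset":[-16.3,-4,49.8],"hand":-1},{"rot":[0,-5.9,0],"offset":[-16.3,-4,49.8],"hand":-1},{"rot":[0,-5.9,0],"offset":[-16.3,-4,49.8],"hand":-1}])

```text
t: 13.52
ee_pos: [490.1, 259.7, 444.7]
eef_rot: [[0.827, 0.0, -0.562], [0.562, -0.0, 0.827], [0.0, -1.0, -0.0]]
contact_force: [0.5, -0.2, -0.7]
width: 85.6
```

```bash
python3 -c "
from h import *
s=snap('wrist','w5')
for n,z in(('footB_center',33),('footB_stripe',33)):
  for d in vision.landmark_of(n,'wrist')[:5]: print(n,round(d['score'],2),np.round(d['position']),atz(s,d['position'],z,True).round(1))
for d in vision.outline_of('footB_center','wrist')[:5]: print(d['score'],np.round(d['position']))
"
```

```text
footB_center 0.97 [220.  68.] [323.2 323.8  33. ]
footB_center 0.8 [253. 165.] [409.7 256.9  33. ]
footB_center 0.78 [374. 221.] [546.9 278.7  33. ]
footB_stripe 0.63 [253. 139.] [394.5 280.   33. ]
footB_stripe 0.6 [225.  95.] [344.  302.4  33. ]
0.79 [217.  64.]
0.78 [251. 164.]
```

View pics/w5.png

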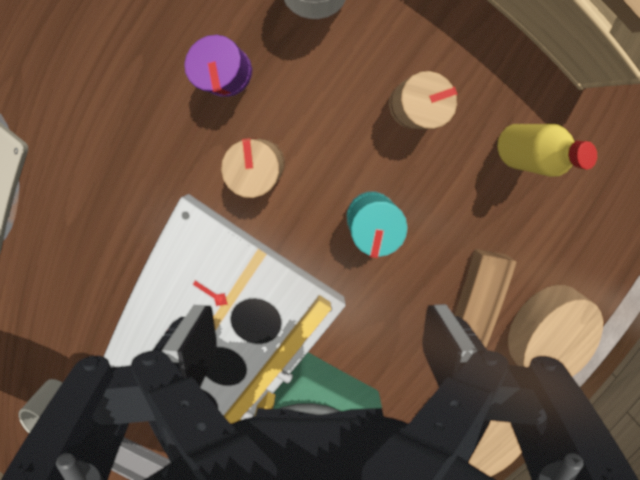

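```bash
cat >> h.py <<'E'
def foot(s,p,zt=66,rad=40):
    """refine the foot whose top is near world xy p: centre of top circle, stripe heading"""
    hsv=cv2.cvtColor(s['img'],cv2.COLOR_RGB2HSV)
    xs=np.arange(-rad,rad+1,1.)  # orthophoto 1 mm/px at top height
    g=np.array([[proj(s,np.r_[p[0]+x,p[1]+y,zt],True) for x in xs] for y in xs],np.float32)
    o=cv2.remap(s['img'],g[...,0],g[...,1],cv2.INTER_LINEAR); h=cv2.cvtColor(o,cv2.COLOR_RGB2HSV)
    red=(((h[...,0]<7)|(h[...,0]>172))&(h[...,1]>150)&(h[...,2]>110)).astype(np.uint8)
    lab=cv2.cvtColor(o,cv2.COLOR_RGB2LAB)
    gry=cv2.GaussianBlur(cv2.cvtColor(o,cv2.COLOR_RGB2GRAY),(5,5),0).astype(float)
    # circle r=28 maximising inward gradient
    gx=cv2.Sobel(gry,-1,1,0);gy=cv2.Sobel(gry,-1,0,1); a=np.linspace(0,2*np.pi,120)
    best=None
    for cx in np.arange(-20,20.1,1):
        for cy in np.arange(-20,20.1,1):
            u=np.clip(np.round(cx+28*np.cos(a)+rad).astype(int),0,2*rad); v=np.clip(np.round(cy+28*np.sin(a)+rad).astype(int),0,2*rad)
            q=np.minimum(-(gx[v,u]*np.cos(a)+gy[v,u]*np.sin(a)),150).mean()
            if best is None or q>best[0]: best=(q,cx,cy)
    _,cx,cy=best; Y,X=np.nonzero(red); X=X-rad-cx; Y=Y-rad-cy; k=np.hypot(X,Y)<29
    if k.sum()<5: return np.r_[p[0]+cx,p[1]+cy],None,o
    return np.r_[p[0]+cx,p[1]+cy],np.arctan2(Y[k].mean(),X[k].mean()),o
E
python3 - <<'E'
from h import *
s=snap('wrist'); O=[]
for px in((250,168),(431,103)):
    p=atz(s,px,66,True)[:2]; c,a,o=foot(s,p); print(p.round(1),c,a)
    m=o.copy(); q=(c-p+40).round().astype(int); cv2.circle(m,tuple(map(int,q)),28,(0,255,0),1)
    if a is not None: cv2.line(m,tuple(map(int,q)),(int(q[0]+28*np.cos(a)),int(q[1]+28*np.sin(a))),(0,0,255),1)
    O.append(cv2.resize(m,(320,320)))
cv2.imwrite('pics/f1.png',cv2.cvtColor(np.hstack(O),cv2.COLOR_RGB2BGR))
E
```

```text
[411.7 258.9] [410.73956084 257.93128561] 2.236525496959797
[516.7 408.1] [513.67298948 409.121501  ] 1.017584047705472
```

View pics/f1.png

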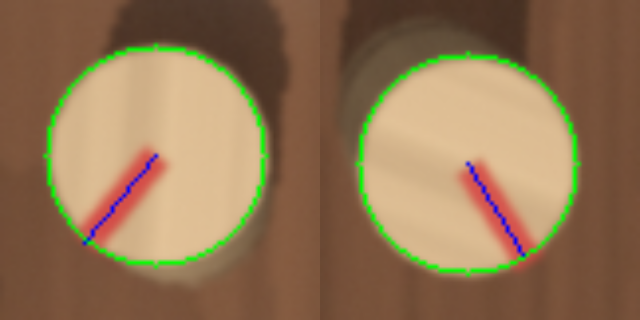

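The fits match well: foot P is at (411,258) with stripe heading 2.24, and foot Q at (514,409) with stripe heading 1.02. P appears to have been knocked since the start.

```bash
python3 -c "
from h import *
go([410.7,257.9,130],-0.905);go([410.7,257.9,48],-0.905)"
```

```text
off [-6.67 15.97  4.27] rot [-0.   14.35  0.  ] q1..6 [ 0.4  -0.01  1.56 -0.    1.59 -0.2 ] yaw 0.598 -> -0.905
off [-6.67 24.17  4.27] rot [-0.   14.35  0.  ] q1..6 [ 0.4  -0.01  1.56 -0.    1.59 -0.2 ] yaw 0.598 -> -0.905
```

>>> carry_out(plan=[{"rot":[0,14.35,0],"offset":[-6.67,10,4.27],"hand":-1},{"rot":[0,14.35,0],"offset":[-6.67,16,4.27],"hand":-1},{"rot":[0,14.35,0],"offset":[-6.67,16,4.27],"hand":-1},{"rot":[0,14.35,0],"offset":[-6.67,16,4.27],"hand":-1},{"rot":[0,14.35,0],"offset":[-6.67,16,4.27],"hand":-1},{"rot":[0,14.35,0],"offset":[-6.67,16,4.27],"hand":-1},{"rot":[0,14.35,0],"offset":[-6.67,16,4.27],"hand":-1},{"rot":[0,14.35,0],"offset":[-6.67,16,4.27],"hand":-1},{"rot":[0,14.35,0],"offset":[-6.67,16,4.27],"hand":-1},{"rot":[0,14.35,0],"offset":[-6.67,16,4.27],"hand":-1},{"rot":[0,14.35,0],"offset":[-6.67,19,4.27],"hand":-1},{"rot":[0,14.35,0],"offset":[-6.67,22,4.27],"hand":-1},{"rot":[0,14.35,0],"offset":[-6.67,24.2,4.27],"hand":-1},{"rot":[0,14.35,0],"offset":[-6.67,24.2,4.27],"hand":-1},{"rot":[0,14.35,0],"offset":[-6.67,24.2,4.27],"hand":1},{"rot":[0,14.35,0],"offset":[-6.67,24.2,4.27],"hand":1},{"rot":[0,14.35,0],"offset":[-6.67,24.2,4.27],"hand":1},{"rot":[0,14.35,0],"offset":[-6.67,24.2,4.27],"hand":1},{"rot":[0,14.35,0],"offset":[-6.67,24.2,4.27],"hand":1}], grip_force=30)

```text
t: 16.15
ee_pos: [411.5, 258.4, 204.3]
eef_rot: [[0.618, 0.003, 0.786], [-0.786, 0.001, 0.618], [0.001, -1.0, 0.003]]
contact_force: [-0.9, 0.0, 5.5]
width: 54.9
```

```bash
python3 -c "
from h import *
print(readout.observe()['ee_pos'])
go([504.8,-71,150],-0.01);go([504.8,-71,75],-0.01)"
```

```text
[411.48557356 258.37451489 204.32724263]
off [ 31.66 -10.08 -13.01] rot [-0.02 -8.54  0.02] q1..6 [ 0.46  0.02  1.99 -0.    1.13  1.36] yaw -0.904 -> -0.01
off [ 31.66  -2.58 -13.03] rot [-0.02 -8.54  0.02] q1..6 [ 0.46  0.02  1.99 -0.    1.13  1.36] yaw -0.904 -> -0.01
```

>>> carry_out(plan=[{"rot":[0,0,0],"offset":[0,-4,0],"hand":1},{"rot":[0,0,0],"offset":[0,-10,0],"hand":1},{"rot":[0,-8.54,0],"offset":[5,-10,-2],"hand":1},{"rot":[0,-8.54,0],"offset":[10,-10,-4.2],"hand":1},{"rot":[0,-8.54,0],"offset":[15,-10,-6.3],"hand":1},{"rot":[0,-8.54,0],"offset":[20,-10,-8.4],"hand":1},{"rot":[0,-8.54,0],"offset":[25,-10,-10.5],"hand":1},{"rot":[0,-8.54,0],"offset":[30,-10,-12.5],"hand":1},{"rot":[0,-8.54,0],"offset":[31.7,-10,-13],"hand":1},{"rot":[0,-8.54,0],"offset":[31.7,-10,-13],"hand":1},{"rot":[0,-8.54,0],"offset":[31.7,-10,-13],"hand":1}])

```text
t: 17.52
ee_pos: [504.1, -70.5, 302.5]
eef_rot: [[1.0, -0.001, 0.01], [-0.01, 0.001, 1.0], [-0.001, -1.0, 0.001]]
contact_force: [-0.3, -0.7, -1.7]
width: 55.3
```

```bash
python3 -c "
from h import *
s=snap('wrist','w6')
p=readout.observe();print(p['ee_pos'],p['width'])
# held foot top at measured grasp z -49.3+66
zt=p['ee_pos'][2]-155-49.3+66
c,a,o=foot(s,np.array(p['ee_pos'])[:2],zt); print(zt,c,a)
for n,z in(('spot1',25),('spot1_mark',25)):
  for d in vision.landmark_of(n,'wrist')[:3]: print(n,round(d['score'],2),np.round(d['position']),atz(s,d['position'],z,True).round(1))
go([504.8,-71,74],-0.01)"
```

```text
[504.14601977 -70.26291192 302.52115603] 55.023929192937
164.22115602898464 [504.14601977 -70.26291192] -3.059092995608192
spot1 0.67 [319. 116.] [504.5  15.4  25. ]
spot1 0.59 [318. 244.] [503.3 -71.2  25. ]
spot1_mark 0.72 [278. 116.] [477.6  15.8  25. ]
off [ 0.06  7.36 -0.08] rot [-0.    0.01 -0.  ] q1..6 [-0.24 -0.04  1.86  0.    1.33 -0.23] yaw -0.008 -> -0.01
```

View pics/w6.png

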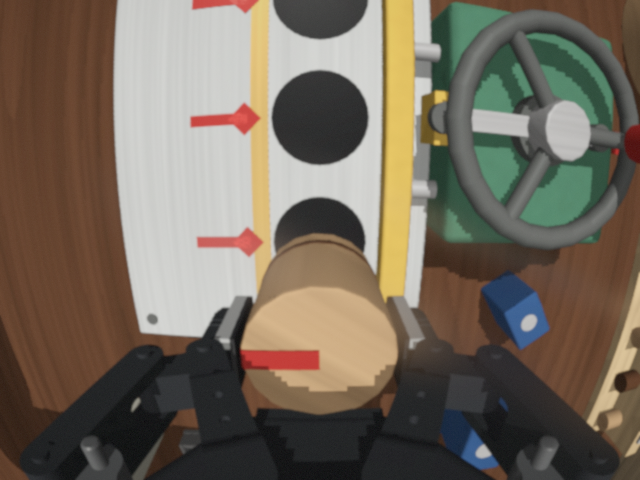

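>>> carry_out(plan=[{"rot":[0,0,0],"offset":[0.05,3,-0.05],"hand":1},{"rot":[0,0,0],"offset":[0.05,5.5,-0.05],"hand":1},{"rot":[0,0,0],"offset":[0.05,6.8,-0.05],"hand":1},{"rot":[0,0,0],"offset":[0.05,7.35,-0.05],"hand":1},{"rot":[0,0,0],"offset":[0.05,7.35,-0.05],"hand":1},{"rot":[0,0,0],"offset":[0.05,7.35,-0.05],"hand":0},{"rot":[0,0,0],"offset":[0.05,7.35,-0.05],"hand":-1},{"rot":[0,0,0],"offset":[0.05,7.35,-0.05],"hand":-1},{"rot":[0,0,0],"offset":[0.05,7.35,-0.05],"hand":-1},{"rot":[0,0,0],"offset":[0.05,4,-0.05],"hand":-1},{"rot":[0,0,0],"offset":[0.05,-1,-0.05],"hand":-1},{"rot":[0,0,0],"offset":[0.05,-6,-0.05],"hand":-1},{"rot":[0,0,0],"offset":[0.05,-8,-0.05],"hand":-1}])

```text
t: 19.3
ee_pos: [505.6, -72.3, 386.8]
eef_rot: [[1.0, 0.006, 0.01], [-0.01, -0.001, 1.0], [0.006, -1.0, -0.001]]
contact_force: [0.0, -0.2, 0.2]
width: 85.3
```

```bash
python3 -c "
from h import *
s=snap('wrist','w7')
print(foot(s,np.array([504,-71.]),91)[:2])
s=snap('top')
for n,z in(('block_center',38),('footB_center',33),('footC_center',33)):
  for d in vision.landmark_of(n,'top')[:4]: print(n,round(d['score'],2),np.round(d['position']),atz(s,d['position'],z).round(1))
go([500,390,250],0.48)"
```

```text
(array([503., -73.]), np.float64(-3.1178548859464565))
block_center 0.82 [388. 202.] [ 645.7 -239.7   38. ]
block_center 0.58 [352. 195.] [ 664.3 -133.5   38. ]
footB_center 0.7 [206. 234.] [543.9 284.2  33. ]
footB_center 0.56 [189. 310.] [323.4 324.4  33. ]
footC_center 0.86 [162. 245.] [509.8 409.5  33. ]
footC_center 0.67 [396. 319.] [ 310.1 -264.9   33. ]
footC_center 0.66 [300. 176.] [716.9  16.3  33. ]
footC_center 0.53 [217. 176.] [713.6 258.5  33. ]
off [-0.93 -2.36 46.2 ] rot [-0.01 -4.68 -0.02] q1..6 [-0.24 -0.1   1.77  0.    1.48 -0.23] yaw -0.01 -> 0.48
```

```bash
python3 -c "
from h import *
go([513.7,409.1,200],-0.915)"
```

```text
off [ 0.43  2.64 48.12] rot [ 0.    8.64 -0.02] q1..6 [-0.24 -0.1   1.77  0.    1.48 -0.23] yaw -0.01 -> -0.915
```

>>> carry_out(plan=[{"rot":[0,8.64,0],"offset":[0.4,2.6,48.1],"hand":-1},{"rot":[0,8.64,0],"offset":[0.4,2.6,48.1],"hand":-1},{"rot":[0,8.64,0],"offset":[0.4,2.6,48.1],"hand":-1},{"rot":[0,8.64,0],"offset":[0.4,2.6,48.1],"hand":-1},{"rot":[0,8.64,0],"offset":[0.4,2.6,48.1],"hand":-1},{"rot":[0,8.64,0],"offset":[0.4,2.6,48.1],"hand":-1},{"rot":[0,8.64,0],"offset":[0.4,2.6,48.1],"hand":-1},{"rot":[0,8.64,0],"offset":[0.4,2.6,48.1],"hand":-1},{"rot":[0,8.64,0],"offset":[0.4,2.6,48.1],"hand":-1},{"rot":[0,8.64,0],"offset":[0.4,2.6,48.1],"hand":-1},{"rot":[0,8.64,0],"offset":[0.4,2.6,48.1],"hand":-1},{"rot":[0,8.64,0],"offset":[0.4,2.6,48.1],"hand":-1},{"rot":[0,8.64,0],"offset":[0.4,2.6,48.1],"hand":-1}])

```text
t: 21.18
ee_pos: [514.2, 407.8, 357.1]
eef_rot: [[0.609, 0.001, 0.793], [-0.793, 0.0, 0.609], [0.0, -1.0, 0.001]]
contact_force: [-0.6, 0.1, 0.5]
width: 85.4
```

```bash
python3 -c "
from h import *
s=snap('wrist','w8')
c,a,o=foot(s,np.array([513.7,409.1])); print(c,a)
go(list(c)+[48],a-1.942+.01)"
```

```text
[514.7 410.1] 1.03240613602729
off [-0.13 15.41  0.16] rot [-0.01 -0.16  0.  ] q1..6 [ 0.59  0.31  1.37 -0.    1.46  1.51] yaw -0.916 -> -0.9
```

>>> carry_out(plan=[{"rot":[0,0,0],"offset":[-0.1,5,0.1],"hand":-1},{"rot":[0,0,0],"offset":[-0.1,10,0.1],"hand":-1},{"rot":[0,0,0],"offset":[-0.1,14,0.1],"hand":-1},{"rot":[0,0,0],"offset":[-0.1,15.3,0.1],"hand":-1},{"rot":[0,0,0],"offset":[-0.1,15.3,0.1],"hand":-1},{"rot":[0,0,0],"offset":[-0.1,15.3,0.1],"hand":1},{"rot":[0,0,0],"offset":[-0.1,15.3,0.1],"hand":1},{"rot":[0,0,0],"offset":[-0.1,15.3,0.1],"hand":1},{"rot":[0,0,0],"offset":[-0.1,15.3,0.1],"hand":1},{"rot":[0,0,0],"offset":[-0.1,15.3,0.1],"hand":1}])

```text
t: 22.48
ee_pos: [515.0, 410.9, 206.5]
eef_rot: [[0.61, 0.004, 0.793], [-0.793, 0.002, 0.61], [0.0, -1.0, 0.004]]
contact_force: [0.2, -1.6, 7.0]
width: 54.9
```

```bash
python3 -c "
from h import *
go([505.2,99,150],1.19);go([505.2,99,75],1.19)"
```

```text
off [ 24.12  -9.92 -19.75] rot [-2.00e-02 -2.01e+01  5.00e-02] q1..6 [ 0.6   0.45  1.48 -0.    1.21  1.51] yaw -0.915 -> 1.19
off [ 24.12  -2.42 -19.79] rot [-2.00e-02 -2.01e+01  5.00e-02] q1..6 [ 0.6   0.45  1.48 -0.    1.21  1.51] yaw -0.915 -> 1.19
```

>>> carry_out(plan=[{"rot":[0,0,0],"offset":[0,-4,0],"hand":1},{"rot":[0,0,0],"offset":[0,-10,0],"hand":1},{"rot":[0,-20.1,0],"offset":[4,-10,-3.3],"hand":1},{"rot":[0,-20.1,0],"offset":[8,-10,-6.6],"hand":1},{"rot":[0,-20.1,0],"offset":[12,-10,-9.8],"hand":1},{"rot":[0,-20.1,0],"offset":[16,-10,-13],"hand":1},{"rot":[0,-20.1,0],"offset":[20,-10,-16.4],"hand":1},{"rot":[0,-20.1,0],"offset":[23,-10,-18.9],"hand":1},{"rot":[0,-20.1,0],"offset":[24.1,-10,-19.8],"hand":1},{"rot":[0,-20.1,0],"offset":[24.1,-10,-19.8],"hand":1},{"rot":[0,-20.1,0],"offset":[24.1,-10,-19.8],"hand":1},{"rot":[0,-20.1,0],"offset":[24.1,-10,-19.8],"hand":1},{"rot":[0,-20.1,0],"offset":[24.1,-10,-19.8],"hand":1},{"rot":[0,-20.1,0],"offset":[24.1,-10,-19.8],"hand":1},{"rot":[0,-20.1,0],"offset":[24.1,-10,-19.8],"hand":1},{"rot":[0,-20.1,0],"offset":[24.1,-10,-19.8],"hand":1}])

```text
t: 24.48
ee_pos: [504.1, 98.5, 304.1]
eef_rot: [[0.373, 0.001, -0.928], [0.928, 0.0, 0.373], [0.0, -1.0, -0.001]]
contact_force: [-0.0, -0.7, -1.8]
width: 55.5
```

```bash
python3 -c "
from h import *
s=snap('wrist','w9')
p=readout.observe(); c,a,o=foot(s,np.array(p['ee_pos'])[:2],p['ee_pos'][2]-155-51.5+66); print(c,a,p['width'],np.round(p['eef_rot'],3))
for d in vision.landmark_of('spot1','wrist')[:3]: print(d['score'],d['position'],atz(s,d['position'],25,True).round(1))
go([505.2,99,77],1.19)"
```

```text
[505.06588363  97.52977683] 3.0888820665199956 55.139148837444516 [[ 0.373  0.    -0.928]
 [ 0.928  0.     0.373]
 [ 0.    -1.    -0.   ]]
0.68 [216.6, 283.6] [505.8  15.8  25. ]
0.56 [321.5, 243.8] [506.1  99.4  25. ]
off [ 0.09  7.19 -0.09] rot [ 0.   -0.01  0.  ] q1..6 [ 0.09 -0.03  1.84  0.    1.33 -1.1 ] yaw 1.189 -> 1.19
```

>>> carry_out(plan=[{"rot":[0,0,0],"offset":[0.1,3,-0.05],"hand":1},{"rot":[0,0,0],"offset":[0.1,5.5,-0.05],"hand":1},{"rot":[0,0,0],"offset":[0.1,6.8,-0.05],"hand":1},{"rot":[0,0,0],"offset":[0.1,7.25,-0.05],"hand":1},{"rot":[0,0,0],"offset":[0.1,7.25,-0.05],"hand":1},{"rot":[0,0,0],"offset":[0.1,7.25,-0.05],"hand":0},{"rot":[0,0,0],"offset":[0.1,7.25,-0.05],"hand":-1},{"rot":[0,0,0],"offset":[0.1,7.25,-0.05],"hand":-1},{"rot":[0,0,0],"offset":[0.1,7.25,-0.05],"hand":-1},{"rot":[0,0,0],"offset":[0.1,4,-0.05],"hand":-1},{"rot":[0,0,0],"offset":[0.1,-1,-0.05],"hand":-1},{"rot":[0,0,0],"offset":[0.1,-6,-0.05],"hand":-1},{"rot":[0,0,0],"offset":[0.1,-12,-0.05],"hand":-1},{"rot":[0,0,0],"offset":[0.1,-12,-0.05],"hand":-1}])

```text
t: 26.32
ee_pos: [506.1, 99.4, 430.4]
eef_rot: [[0.372, 0.011, -0.928], [0.928, 0.001, 0.372], [0.005, -1.0, -0.01]]
contact_force: [0.7, -0.2, -0.0]
width: 85.5
```

```bash
python3 -c "
from h import *
s=snap('wrist','w10')
print(foot(s,np.array([505,99.]),91)[:2],foot(s,np.array([503,-73.]),91)[:2])
s=snap('top','top1')
for n,z in(('block_center',38),('footB_center',58),('pad',0)):
  for d in vision.landmark_of(n,'top')[:5]: print(n,round(d['score'],2),np.round(d['position']),atz(s,d['position'],z).round(1))
go([697.5,12.1,220],0)
i=cv2.imread('pics/top1.png')[140:360,130:530]; cv2.imwrite('pics/top1c.png',cv2.resize(i,(800,440),interpolation=2))"
```

```text
(array([507.,  99.]), np.float64(3.140076354524422)) (array([505., -73.]), np.float64(3.13847497078382))
block_center 0.74 [391. 203.] [ 642.7 -248.4   38. ]
block_center 0.72 [350. 196.] [ 660.1 -129.2   38. ]
block_center 0.7 [216. 173.] [722. 260.  38.]
footB_center 0.83 [328. 249.] [505. -68.  58.]
footB_center 0.57 [189. 310.] [324.1 319.4  58. ]
footB_center 0.51 [211. 233.] [542.8 266.6  58. ]
footB_center 0.48 [414. 254.] [ 495.2 -312.8   58. ]
pad 0.65 [388. 204.] [ 647.7 -242.6    0. ]
off [ -0.91   4.62 -21.17] rot [-0.02 11.36 -0.03] q1..6 [ 0.09 -0.11  1.7   0.    1.56 -1.1 ] yaw 1.19 -> 0.0
```

View pics/top1c.png

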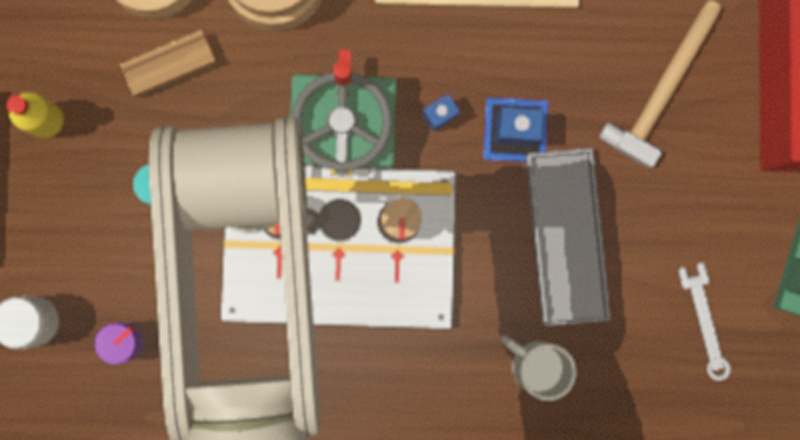

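>>> carry_out(plan=[{"rot":[0,11.36,0],"offset":[-0.9,4.6,-21.2],"hand":-1},{"rot":[0,11.36,0],"offset":[-0.9,4.6,-21.2],"hand":-1},{"rot":[0,11.36,0],"offset":[-0.9,4.6,-21.2],"hand":-1},{"rot":[0,11.36,0],"offset":[-0.9,4.6,-21.2],"hand":-1},{"rot":[0,11.36,0],"offset":[-0.9,4.6,-21.2],"hand":-1},{"rot":[0,11.36,0],"offset":[-0.9,4.6,-21.2],"hand":-1},{"rot":[0,11.36,0],"offset":[-0.9,4.6,-21.2],"hand":-1},{"rot":[0,11.36,0],"offset":[-0.9,4.6,-21.2],"hand":-1},{"rot":[0,11.36,0],"offset":[-0.9,4.6,-21.2],"hand":-1},{"rot":[0,11.36,0],"offset":[-0.9,4.6,-21.2],"hand":-1},{"rot":[0,11.36,0],"offset":[-0.9,4.6,-21.2],"hand":-1}])

```text
t: 27.95
ee_pos: [698.3, 12.1, 377.7]
eef_rot: [[1.0, -0.0, -0.001], [0.001, 0.0, 1.0], [-0.0, -1.0, 0.0]]
contact_force: [-0.8, -0.1, 0.1]
width: 85.7
```

```bash
python3 -c "
from h import *
s=snap('wrist','w11')
for n,z in(('handle_grip',130),('wheel_axis',130)):
  for d in vision.landmark_of(n,'wrist')[:2]: print(n,round(d['score'],2),np.round(d['position']),atz(s,d['position'],z,True).round(1))
for c in blobs(s['img'],(0,150,110),(8,255,255),200)+blobs(s['img'],(172,150,110),(179,255,255),200): print('red',c.mean(0).round(), c.min(0),c.max(0),np.round(unp(s,c,162).mean(0),1))
go([697.5,12.1,130],0)
i=cv2.imread('pics/w11.png'); cv2.imwrite('pics/w11c.png',i)"
```

```text
handle_grip 0.95 [316. 256.] [696.2  12.3 130. ]
wheel_axis 0.78 [224. 255.] [638.3  12.6 130. ]
wheel_axis 0.35 [170. 442.] [ 565.8 -164.6  130. ]
red [319. 260.] [299 226] [340 291] [698.5  20.8]
red [357. 229.] [336 217] [379 240] [717.9  37.8]
off [-0.09  9.28 -0.  ] rot [-0.    0.01  0.  ] q1..6 [-0.06  0.41  1.21  0.    1.52 -0.06] yaw 0.001 -> 0.0
```

View pics/w11.png

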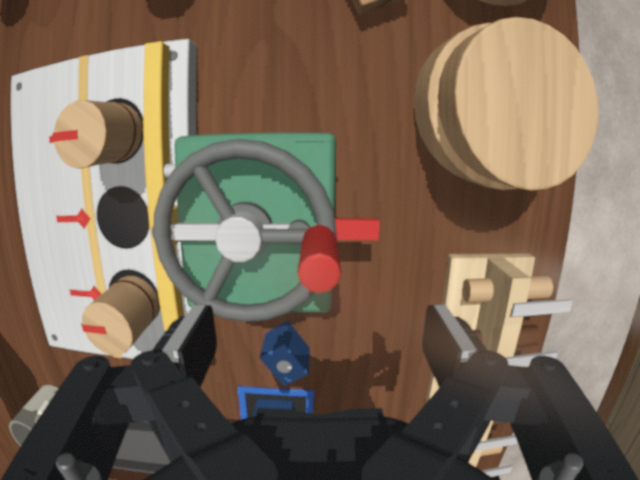

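>>> carry_out(plan=[{"rot":[0,0,0],"offset":[-0.1,4,0],"hand":-1},{"rot":[0,0,0],"offset":[-0.1,7,0],"hand":-1},{"rot":[0,0,0],"offset":[-0.1,9.2,0],"hand":-1},{"rot":[0,0,0],"offset":[-0.1,9.2,0],"hand":-1},{"rot":[0,0,0],"offset":[-0.1,9.2,0],"hand":1},{"rot":[0,0,0],"offset":[-0.1,9.2,0],"hand":1},{"rot":[0,0,0],"offset":[-0.1,9.2,0],"hand":1},{"rot":[0,0,0],"offset":[-0.1,9.2,0],"hand":1},{"rot":[0,0,0],"offset":[-0.1,9.2,0],"hand":1},{"rot":[0,0,0],"offset":[-0.1,9.2,0],"hand":1},{"rot":[0,0,0],"offset":[-0.1,9.2,0],"hand":1}], grip_force=40)

```text
t: 29.48
ee_pos: [697.8, 12.1, 286.9]
eef_rot: [[1.0, 0.002, -0.0], [0.0, -0.0, 1.0], [0.002, -1.0, -0.0]]
contact_force: [-0.1, 0.5, 6.4]
width: 22.8
```

```bash
python3 -c "
import numpy as np
print([(round(5.8*(np.cos(a)-1),2),round(5.8*np.sin(a),2)) for a in np.arange(0,np.pi+.01,np.pi/18)])"
```

```text
[(np.float64(0.0), np.float64(0.0)), (np.float64(-0.09), np.float64(1.01)), (np.float64(-0.35), np.float64(1.98)), (np.float64(-0.78), np.float64(2.9)), (np.float64(-1.36), np.float64(3.73)), (np.float64(-2.07), np.float64(4.44)), (np.float64(-2.9), np.float64(5.02)), (np.float64(-3.82), np.float64(5.45)), (np.float64(-4.79), np.float64(5.71)), (np.float64(-5.8), np.float64(5.8)), (np.float64(-6.81), np.float64(5.71)), (np.float64(-7.78), np.float64(5.45)), (np.float64(-8.7), np.float64(5.02)), (np.float64(-9.53), np.float64(4.44)), (np.float64(-10.24), np.float64(3.73)), (np.float64(-10.82), np.float64(2.9)), (np.float64(-11.25), np.float64(1.98)), (np.float64(-11.51), np.float64(1.01)), (np.float64(-11.6), np.float64(0.0))]
```

>>> carry_out(plan=[{"rot":[0,0,0],"offset":[-0.09,0,1.01],"hand":1},{"rot":[0,0,0],"offset":[-0.35,0,1.98],"hand":1},{"rot":[0,0,0],"offset":[-0.78,0,2.9],"hand":1},{"rot":[0,0,0],"offset":[-1.36,0,3.73],"hand":1},{"rot":[0,0,0],"offset":[-2.07,0,4.44],"hand":1},{"rot":[0,0,0],"offset":[-2.9,0,5.02],"hand":1},{"rot":[0,0,0],"offset":[-3.82,0,5.45],"hand":1},{"rot":[0,0,0],"offset":[-4.79,0,5.71],"hand":1},{"rot":[0,0,0],"offset":[-5.8,0,5.8],"hand":1}])

```text
t: 30.6
ee_pos: [639.6, 70.5, 286.8]
eef_rot: [[1.0, 0.003, -0.001], [0.001, 0.0, 1.0], [0.003, -1.0, 0.0]]
contact_force: [4.3, -2.6, 5.6]
width: 23.3
```

>>> carry_out(plan=[{"rot":[0,0,0],"offset":[-1.01,0,-0.09],"hand":1},{"rot":[0,0,0],"offset":[-1.98,0,-0.35],"hand":1},{"rot":[0,0,0],"offset":[-2.9,0,-0.78],"hand":1},{"rot":[0,0,0],"offset":[-3.73,0,-1.36],"hand":1},{"rot":[0,0,0],"offset":[-4.44,0,-2.07],"hand":1},{"rot":[0,0,0],"offset":[-5.02,0,-2.9],"hand":1},{"rot":[0,0,0],"offset":[-5.45,0,-3.82],"hand":1},{"rot":[0,0,0],"offset":[-5.71,0,-4.79],"hand":1},{"rot":[0,0,0],"offset":[-5.8,0,-5.8],"hand":1},{"rot":[0,0,0],"offset":[-5.8,0,-5.8],"hand":1}])

```text
t: 31.85
ee_pos: [581.7, 11.7, 286.8]
eef_rot: [[1.0, 0.002, 0.0], [-0.0, -0.0, 1.0], [0.002, -1.0, -0.0]]
contact_force: [2.2, -1.9, 8.2]
width: 23.0
```

```bash
python3 -c "
from h import *
s=snap('wrist','w12'); 
for n,z in(('handle_grip',130),('footB_center',58),('footB_stripe',58)):
  for d in vision.landmark_of(n,'wrist')[:3]: print(n,round(d['score'],2),np.round(d['position']),atz(s,d['position'],z,True).round(1))
"
```

```text
handle_grip 0.64 [316. 329.] [580.9  12.7 130. ]
footB_center 0.87 [113. 370.] [430.  -72.4  58. ]
footB_center 0.67 [158. 116.] [492.9  99.5  58. ]
footB_stripe 0.63 [ 85. 365.] [403.9 -71.5  58. ]
footB_stripe 0.16 [202. 244.] [514.7  24.9  58. ]
```

View pics/w12.png

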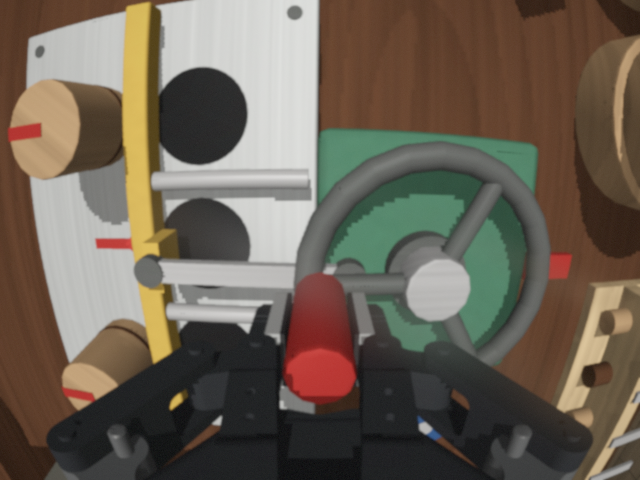

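The bar is fully out and both feet are standing pushed across the strip, at (50,130) and (100,390). Next is the second half of the turn.

>>> carry_out(plan=[{"rot":[0,0,0],"offset":[0.09,0,-1.01],"hand":1},{"rot":[0,0,0],"offset":[0.35,0,-1.98],"hand":1},{"rot":[0,0,0],"offset":[0.78,0,-2.9],"hand":1},{"rot":[0,0,0],"offset":[1.36,0,-3.73],"hand":1},{"rot":[0,0,0],"offset":[2.07,0,-4.44],"hand":1},{"rot":[0,0,0],"offset":[2.9,0,-5.02],"hand":1},{"rot":[0,0,0],"offset":[3.82,0,-5.45],"hand":1},{"rot":[0,0,0],"offset":[4.79,0,-5.71],"hand":1},{"rot":[0,0,0],"offset":[5.8,0,-5.8],"hand":1}])

```text
t: 33.17
ee_pos: [639.6, -45.7, 286.8]
eef_rot: [[1.0, 0.0, -0.0], [0.0, 0.0, 1.0], [0.0, -1.0, 0.0]]
contact_force: [-2.5, 1.5, 9.1]
width: 23.1
```

>>> carry_out(plan=[{"rot":[0,0,0],"offset":[1.01,0,0.09],"hand":1},{"rot":[0,0,0],"offset":[1.98,0,0.35],"hand":1},{"rot":[0,0,0],"offset":[2.9,0,0.78],"hand":1},{"rot":[0,0,0],"offset":[3.73,0,1.36],"hand":1},{"rot":[0,0,0],"offset":[4.44,0,2.07],"hand":1},{"rot":[0,0,0],"offset":[5.02,0,2.9],"hand":1},{"rot":[0,0,0],"offset":[5.45,0,3.82],"hand":1},{"rot":[0,0,0],"offset":[5.71,0,4.79],"hand":1},{"rot":[0,0,0],"offset":[5.8,0,5.8],"hand":1},{"rot":[0,0,0],"offset":[5.8,0,5.8],"hand":1},{"rot":[0,0,0],"offset":[5.8,0,5.8],"hand":1}])

```text
t: 34.55
ee_pos: [697.7, 13.1, 286.8]
eef_rot: [[1.0, 0.002, -0.001], [0.001, 0.001, 1.0], [0.002, -1.0, 0.001]]
contact_force: [1.8, 1.9, 7.5]
width: 23.0
```

>>> carry_out(plan=[{"rot":[0,0,0],"offset":[0,0,0],"hand":0},{"rot":[0,0,0],"offset":[0,0,0],"hand":-1},{"rot":[0,0,0],"offset":[0,0,0],"hand":-1},{"rot":[0,0,0],"offset":[0,0,0],"hand":-1},{"rot":[0,0,0],"offset":[0,-4,0],"hand":-1},{"rot":[0,0,0],"offset":[0,-9,0],"hand":-1},{"rot":[0,0,0],"offset":[0,-12,0],"hand":-1},{"rot":[0,0,0],"offset":[0,-12,0],"hand":-1}])

```text
t: 35.55
ee_pos: [698.0, 12.0, 410.1]
eef_rot: [[1.0, 0.007, -0.0], [0.0, -0.0, 1.0], [0.007, -1.0, -0.0]]
contact_force: [-0.3, 0.2, -0.1]
width: 85.1
```

```bash
python3 -c "
from h import *
s=snap('wrist','w13')
for n,z in(('handle_grip',130),('wheel_axis',130)):
  for d in vision.landmark_of(n,'wrist')[:2]: print(n,round(d['score'],2),np.round(d['position']),atz(s,d['position'],z,True).round(1))
go([420,-72,200],0)"
```

```text
handle_grip 0.61 [315. 239.] [697.2  13.3 130. ]
handle_grip 0.44 [129. 133.] [563.   93.7 130. ]
wheel_axis 0.72 [317. 240.] [698.8  12.6 130. ]
wheel_axis 0.57 [234. 239.] [639.8  13.7 130. ]
off [-27.69   4.95  -8.4 ] rot [-0.    0.   -0.02] q1..6 [-0.06  0.4   1.18 -0.    1.57 -0.06] yaw 0.0 -> 0.0
```

>>> carry_out(plan=[{"rot":[0,0,0],"offset":[-9,0,-3],"hand":-1},{"rot":[0,0,0],"offset":[-26.6,4,-8.4],"hand":-1},{"rot":[0,0,0],"offset":[-26.6,4,-8.4],"hand":-1},{"rot":[0,0,0],"offset":[-26.6,4,-8.4],"hand":-1},{"rot":[0,0,0],"offset":[-26.6,4,-8.4],"hand":-1},{"rot":[0,0,0],"offset":[-26.6,4,-8.4],"hand":-1},{"rot":[0,0,0],"offset":[-26.6,4,-8.4],"hand":-1},{"rot":[0,0,0],"offset":[-26.6,4,-8.4],"hand":-1}])

```text
t: 36.7
ee_pos: [432.1, -71.8, 365.6]
eef_rot: [[1.0, -0.0, -0.001], [0.001, 0.0, 1.0], [-0.0, -1.0, 0.0]]
contact_force: [0.5, 0.7, -0.2]
width: 85.7
```

```bash
python3 -c "
from h import *
s=snap('wrist','w14')
c,a,_=foot(s,np.array([431.,-72]),91);print(c,a); print(foot(s,np.array([432.,100]),91)[:2])
go([*c,73],0)"
```

```text
[429. -72.] -3.136963057036082
(array([433., 101.]), None)
off [-0.31 13.77 -0.03] rot [-0.    0.01 -0.  ] q1..6 [-0.28 -0.3   1.97  0.    1.48 -0.28] yaw 0.001 -> 0.0
```

>>> carry_out(plan=[{"rot":[0,0,0],"offset":[-0.3,5,0],"hand":-1},{"rot":[0,0,0],"offset":[-0.3,10,0],"hand":-1},{"rot":[0,0,0],"offset":[-0.3,13,0],"hand":-1},{"rot":[0,0,0],"offset":[-0.3,13.7,0],"hand":-1},{"rot":[0,0,0],"offset":[-0.3,13.7,0],"hand":-1},{"rot":[0,0,0],"offset":[-0.3,13.7,0],"hand":1},{"rot":[0,0,0],"offset":[-0.3,13.7,0],"hand":1},{"rot":[0,0,0],"offset":[-0.3,13.7,0],"hand":1},{"rot":[0,0,0],"offset":[-0.3,13.7,0],"hand":1},{"rot":[0,0,0],"offset":[-0.3,13.7,0],"hand":1}], grip_force=30)

```text
t: 38.0
ee_pos: [429.3, -72.2, 230.5]
eef_rot: [[1.0, 0.003, -0.0], [0.0, -0.001, 1.0], [0.003, -1.0, -0.001]]
contact_force: [-0.7, 1.5, 5.0]
width: 55.1
```

```bash
python3 -c "
from h import *
s=readout.observe();print(s['ee_pos'][2]-155,s['width'])
go([440,-322,s['ee_pos'][2]-155-19],0)"
```

```text
75.49480390440362 55.12812007637707
off [  1.06   1.92 -24.97] rot [0.01 0.   0.03] q1..6 [-0.28 -0.16  2.11  0.    1.19 -0.28] yaw 0.0 -> 0.0
```

>>> carry_out(plan=[{"rot":[0,0,0],"offset":[0,-4,0],"hand":1},{"rot":[0,0,0],"offset":[0,-8,0],"hand":1},{"rot":[0,0,0],"offset":[0.2,-8,-5],"hand":1},{"rot":[0,0,0],"offset":[0.4,-8,-10],"hand":1},{"rot":[0,0,0],"offset":[0.6,-8,-15],"hand":1},{"rot":[0,0,0],"offset":[0.8,-8,-20],"hand":1},{"rot":[0,0,0],"offset":[1,-8,-24],"hand":1},{"rot":[0,0,0],"offset":[1.1,-8,-25],"hand":1},{"rot":[0,0,0],"offset":[1.1,-8,-25],"hand":1},{"rot":[0,0,0],"offset":[1.1,-8,-25],"hand":1}])

```text
t: 39.25
ee_pos: [439.5, -320.9, 308.6]
eef_rot: [[1.0, -0.0, -0.001], [0.001, 0.001, 1.0], [-0.0, -1.0, 0.001]]
contact_force: [-0.4, 1.2, -1.7]
width: 55.3
```

```bash
python3 -c "
from h import *
s=snap('wrist','w15')
d=vision.landmark_of('tray','wrist')
for d in d[:2]: print(d['score'],atz(s,d['position'],0,True).round(1))
go([440,-322,56.5],0)"
```

```text
0.79 [ 488.1 -317.9    0. ]
off [ 0.04  9.72 -0.12] rot [-0.    0.02 -0.  ] q1..6 [-0.72  0.05  1.76  0.    1.34 -0.73] yaw 0.002 -> 0.0
```

View pics/w15.png

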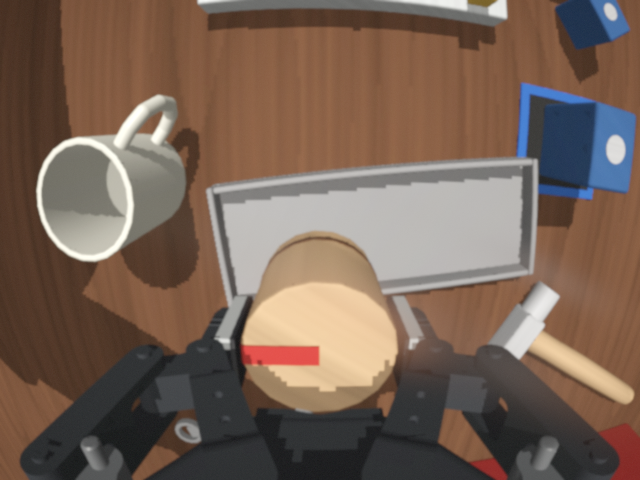

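>>> carry_out(plan=[{"rot":[0,0,0],"offset":[0.05,4,-0.1],"hand":1},{"rot":[0,0,0],"offset":[0.05,7.5,-0.1],"hand":1},{"rot":[0,0,0],"offset":[0.05,9.2,-0.1],"hand":1},{"rot":[0,0,0],"offset":[0.05,9.75,-0.1],"hand":1},{"rot":[0,0,0],"offset":[0.05,9.75,-0.1],"hand":1},{"rot":[0,0,0],"offset":[0.05,9.75,-0.1],"hand":0},{"rot":[0,0,0],"offset":[0.05,9.75,-0.1],"hand":-1},{"rot":[0,0,0],"offset":[0.05,9.75,-0.1],"hand":-1},{"rot":[0,0,0],"offset":[0.05,9.75,-0.1],"hand":-1},{"rot":[0,0,0],"offset":[0.05,6,-0.1],"hand":-1},{"rot":[0,0,0],"offset":[0.05,1,-0.1],"hand":-1},{"rot":[0,0,0],"offset":[0.05,-5,-0.1],"hand":-1},{"rot":[0,0,0],"offset":[0.05,-6,-0.1],"hand":-1}])

```text
t: 40.98
ee_pos: [441.0, -323.9, 374.7]
eef_rot: [[1.0, 0.007, -0.0], [0.0, -0.006, 1.0], [0.007, -1.0, -0.006]]
contact_force: [0.7, -1.0, -1.0]
width: 85.7
```

```bash
python3 -c "
from h import *
s=snap('wrist','w16')
print(foot(s,np.array([440.,-322]),71)[:2])
go([432,101,210],0)"
```

```text
(array([ 440., -323.]), np.float64(-3.0998033946942556))
off [-0.87  0.64 42.48] rot [0.05 0.   0.05] q1..6 [-0.73 -0.    1.68 -0.    1.45 -0.73] yaw 0.0 -> 0.0
```

>>> carry_out(plan=[{"rot":[0,0,0],"offset":[-0.9,0.6,42.5],"hand":-1},{"rot":[0,0,0],"offset":[-0.9,0.6,42.5],"hand":-1},{"rot":[0,0,0],"offset":[-0.9,0.6,42.5],"hand":-1},{"rot":[0,0,0],"offset":[-0.9,0.6,42.5],"hand":-1},{"rot":[0,0,0],"offset":[-0.9,0.6,42.5],"hand":-1},{"rot":[0,0,0],"offset":[-0.9,0.6,42.5],"hand":-1},{"rot":[0,0,0],"offset":[-0.9,0.6,42.5],"hand":-1},{"rot":[0,0,0],"offset":[-0.9,0.6,42.5],"hand":-1},{"rot":[0,0,0],"offset":[-0.9,0.6,42.5],"hand":-1},{"rot":[0,0,0],"offset":[-0.9,0.6,42.5],"hand":-1},{"rot":[0,0,0],"offset":[-0.9,0.6,42.5],"hand":-1}])

```text
t: 42.4
ee_pos: [431.0, 101.0, 362.5]
eef_rot: [[1.0, -0.0, 0.002], [-0.002, -0.0, 1.0], [-0.0, -1.0, -0.0]]
contact_force: [0.5, -0.5, 0.1]
width: 85.4
```

```bash
python3 -c "
from h import *
s=snap('wrist','w17')
c,a,_=foot(s,np.array([432.,101]),91);print(c,a)
go([*c,73],0)"
```

```text
[431.  99.] 2.98154770865538
off [ 0.   13.46 -0.21] rot [ 0.   -0.01 -0.  ] q1..6 [ 0.11 -0.29  1.96 -0.    1.47  0.12] yaw -0.002 -> 0.0
```

>>> carry_out(plan=[{"rot":[0,0,0],"offset":[0,5,-0.2],"hand":-1},{"rot":[0,0,0],"offset":[0,10,-0.2],"hand":-1},{"rot":[0,0,0],"offset":[0,12.5,-0.2],"hand":-1},{"rot":[0,0,0],"offset":[0,13.4,-0.2],"hand":-1},{"rot":[0,0,0],"offset":[0,13.4,-0.2],"hand":-1},{"rot":[0,0,0],"offset":[0,13.4,-0.2],"hand":1},{"rot":[0,0,0],"offset":[0,13.4,-0.2],"hand":1},{"rot":[0,0,0],"offset":[0,13.4,-0.2],"hand":1},{"rot":[0,0,0],"offset":[0,13.4,-0.2],"hand":1},{"rot":[0,0,0],"offset":[0,13.4,-0.2],"hand":1}])

```text
t: 43.7
ee_pos: [431.7, 100.1, 230.4]
eef_rot: [[1.0, 0.003, -0.0], [0.0, 0.0, 1.0], [0.003, -1.0, 0.0]]
contact_force: [-0.9, -1.1, 6.9]
width: 55.5
```

```bash
python3 -c "
from h import *
s=readout.observe();print(s['ee_pos'][2]-155,s['width'])
go([545,-311,160],0)"
```

```text
75.37784032814864 55.5349761975686
off [ 11.34  -8.44 -41.11] rot [-0.    0.    0.03] q1..6 [ 0.11 -0.14  2.09 -0.    1.19  0.11] yaw 0.0 -> 0.0
```

>>> carry_out(plan=[{"rot":[0,0,0],"offset":[0,-4,0],"hand":1},{"rot":[0,0,0],"offset":[0,-8.5,0],"hand":1},{"rot":[0,0,0],"offset":[0,-8.5,-5],"hand":1},{"rot":[0,0,0],"offset":[1,-8.5,-10],"hand":1},{"rot":[0,0,0],"offset":[2,-8.5,-15],"hand":1},{"rot":[0,0,0],"offset":[4,-8.5,-20],"hand":1},{"rot":[0,0,0],"offset":[6,-8.5,-25],"hand":1},{"rot":[0,0,0],"offset":[8,-8.5,-30],"hand":1},{"rot":[0,0,0],"offset":[10,-8.5,-35],"hand":1},{"rot":[0,0,0],"offset":[11,-8.5,-39],"hand":1},{"rot":[0,0,0],"offset":[11.4,-8.5,-41],"hand":1},{"rot":[0,0,0],"offset":[11.4,-8.5,-41.1],"hand":1},{"rot":[0,0,0],"offset":[11.4,-8.5,-41.1],"hand":1},{"rot":[0,0,0],"offset":[11.4,-8.5,-41.1],"hand":1}])

```text
t: 45.45
ee_pos: [544.9, -309.9, 313.8]
eef_rot: [[1.0, -0.0, -0.001], [0.001, 0.0, 1.0], [-0.0, -1.0, 0.0]]
contact_force: [-0.6, 0.4, -2.9]
width: 55.2
```

```bash
python3 -c "
from h import *
print(readout.observe()['width'])
go([545,-311,55.5],0)"
```

```text
55.24645166263627
off [ 1.000e-02  1.033e+01 -1.200e-01] rot [-0.    0.01 -0.  ] q1..6 [-0.6   0.26  1.51  0.    1.37 -0.6 ] yaw 0.001 -> 0.0
```

>>> carry_out(plan=[{"rot":[0,0,0],"offset":[0,4,-0.1],"hand":1},{"rot":[0,0,0],"offset":[0,7.5,-0.1],"hand":1},{"rot":[0,0,0],"offset":[0,9.6,-0.1],"hand":1},{"rot":[0,0,0],"offset":[0,10.3,-0.1],"hand":1},{"rot":[0,0,0],"offset":[0,10.3,-0.1],"hand":1},{"rot":[0,0,0],"offset":[0,10.3,-0.1],"hand":0},{"rot":[0,0,0],"offset":[0,10.3,-0.1],"hand":-1},{"rot":[0,0,0],"offset":[0,10.3,-0.1],"hand":-1},{"rot":[0,0,0],"offset":[0,10.3,-0.1],"hand":-1},{"rot":[0,0,0],"offset":[0,7,-0.1],"hand":-1},{"rot":[0,0,0],"offset":[0,2,-0.1],"hand":-1},{"rot":[0,0,0],"offset":[0,-4,-0.1],"hand":-1},{"rot":[0,0,0],"offset":[0,-9,-4],"hand":-1},{"rot":[0,0,0],"offset":[0,-9,-8],"hand":-1},{"rot":[0,0,0],"offset":[0,-9,-8],"hand":-1}])

```text
t: 47.32
ee_pos: [544.3, -393.6, 404.5]
eef_rot: [[1.0, 0.001, 0.003], [-0.003, -0.002, 1.0], [0.001, -1.0, -0.002]]
contact_force: [-0.1, 0.3, -0.6]
width: 85.5
```

```bash
python3 -c "
from h import *
s=snap('wrist','w18')
print(foot(s,np.array([440.,-322]),71)[:2],foot(s,np.array([545.,-311]),71)[:2])
for n,z in(('block_center',38),('pad',0),('handle_grip',130),('wheel_axis',130),('tray',0)):
  for d in vision.landmark_of(n,'wrist')[:2]: print(n,round(d['score'],2),np.round(d['position']),atz(s,d['position'],z,True).round(1))
"
```

```text
(array([ 441., -323.]), np.float64(-3.1220951246510453)) (array([ 544., -312.]), np.float64(-3.108271657711546))
block_center 0.92 [427.  52.] [ 643.2 -240.4   38. ]
block_center 0.29 [176. 145.] [ 411.  -324.9   38. ]
pad 0.64 [289. 124.] [ 515.  -310.1    0. ]
handle_grip 0.53 [429.  52.] [ 617.5 -262.4  130. ]
tray 0.71 [260. 133.] [ 485.6 -318.1    0. ]
```

View pics/w18.png

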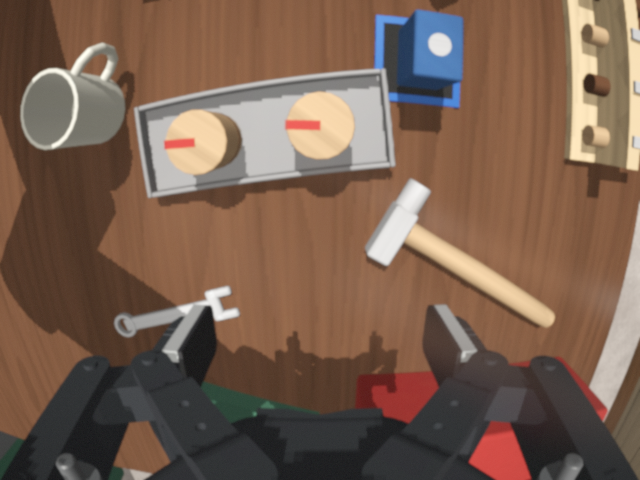

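Both feet stand in the tray at pixels (200,142) and (320,125), and the block is on its pad. I'll check the wheel once more from the fixed cameras, then hand in.

```bash
python3 -c "
from h import *
for cam in('top','scene'):
  s=snap(cam,cam+'9')
  for n,z in(('handle_grip',130),('wheel_axis',130),('block_center',38),('pad',0)):
    d=vision.landmark_of(n,cam)
    if d: print(cam,n,round(d[0]['score'],2),np.round(d[0]['position']),atz(s,d[0]['position'],z).round(1))
bot.job_done()"
```

```text
top handle_grip 0.57 [220. 170.] [709.4 233.2 130. ]
top wheel_axis 0.76 [297. 199.] [634.7  21.  130. ]
top block_center 0.88 [391. 204.] [ 639.2 -248.7   38. ]
top pad 0.76 [388. 203.] [ 649.8 -244.4    0. ]
scene handle_grip 0.69 [354. 278.] [694.2  19.8 130. ]
scene wheel_axis 0.91 [348. 264.] [648.5  20.9 130. ]
scene block_center 0.96 [243. 310.] [ 644.  -245.1   38. ]
scene pad 0.69 [244. 318.] [ 640.9 -246.3    0. ]
the job is handed in; nothing more can be done
```

I parked the blue block on its pad and stood the two feet (only two were present) on spot0 and spot2 with their stripes to the arrows. I then turned the wheel one full revolution and stood both feet in the tray. The job is handed in at about 47 s of the 210 s; it reports no verdict, so my own checks are all I have.

**Last checks:**
- **Feet:** they stand upright in the tray at (441,-323) and (544,-312), about 105 mm apart. The tray centre is about (487,-317).
- **Block:** it measured about 2 to 5 mm from the pad centre with the wrist and scene cameras, and about 11 mm by the final top picture's network reading. All are inside the 28 mm limit.
- **Wheel:** the handle was back over the home tab, within about 0.02 rad by the wrist camera just after release. The final scene picture agreed, within about 0.02 rad.
- **Disagreement:** the final top-camera reading of the handle (709,233) was wrong: it pointed at the wooden offcut, so I disregarded it.
- **Knock:** the foot nearer the feeder had moved about 5 cm from where the first pictures showed it. I measured it again before gripping it.

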